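# Slide the reference disc home under the reader's head

## Robot

A 6-joint arm with a two-finger parallel gripper is mounted at the origin on the work surface. World frame = base frame: x ahead of the robot, y to its left, z up, the work surface at z = 0. Lengths are in m, angles in rad, forces in N, time in s.
With the tool pointing down it reaches from about 0.4 to 0.925 m from the base axis. Payload 3.4 kg.
Tool frame: the origin (TCP) lies at the very end of the fingers, on their centre line; the grasp point (between the pads) lies 19 mm behind it; z points along the fingers, y is the direction in which the jaws open and shut (so a half turn about z gives the same grasp; the last joint's range is limited). The gripper opens to 85 mm and grips with 20 to 120 N. Pads are 22 mm wide; open, the fingers measure 114 mm over their backs; the gripper's body (76 mm by 85 mm) begins 54 mm behind the grasp point. The pads swing forward as they close: fully open they stand 13 mm farther back than shut.
Start: joints at [-1.24, 0.307, 1.506, -0, 1.328, -0.073], TCP at [0.226, -0.529, 0.231] pointing down, gripper open.
Joint ranges: [-3.12, 3.12], [-1.05, 2.28], [0.14, 2.33], [-1.42, 4.57], [0.1, 2.73], [-2.68, 2.68]. Speed limits (rad/s): [2.57, 2.57, 3.14, 3.14, 3.14, 3.14].

## Interface

Orientations are given as a unit quaternion [x, y, z, w].
In Python, from rig import r gives the robot as it stands.
- The arm moves only by the tool apply_moves, never from a script. Its argument "plan" is a list of rows, each an object with "claw": the closure in counts, from 0 (fully open) to 255 (shut); "travel": the shift along the world's x, y, z in m, a list of three; "roll": the turn about the world's z in rad. A call has exactly 5 rows; each row shifts and turns the commanded pose from where the row before left it; what a row does not reach is not made up. A row lasts 1/12 s, in which the tool goes at most 41.7 mm and 7.16 degrees, less where a joint would pass 70% of its speed; a pose out of reach is approached as far as the arm can. A call is refused whole if a number of a shift passes 0.0417 or a number of a turn 0.125, either way. A call with a gripper value outside its range is refused whole. The fingers move at their own pace and stop on an object; "force" is the grip in N (left out, the last holds). Time passes only in rows, so rows that do not move let the fingers close, or fill a call up. It gives the time, the measured TCP pose, the force and the opening at its end, in the units of the state.
- r.state(): the state, without advancing time (a new reading comes with each control period).
- r.camera(name): name is "side" or "top"; returns the picture (400x640x3 uint8, blue, green, red); there is no depth.
- r.camera_model(name): a dict with "K" (3x3 intrinsics, pixels), "view" (4x4, takes a point from world to camera coordinates). Camera axes: x right, y down, z forward; pixel columns grow to the right and rows downward; lengths in m; the calibration is good to about 2 mm. A picture is of the moment at which its call begins. camera_model takes no time and is no camera call.
- r.finish_job(): hands the job in, once; it reports no verdict.
Trained networks look in the newest picture that a camera, given by its name, has taken for a name from the list of things; names that differ only in an ending like _2 or _b are one class to them, and where a whole thing is asked for, a point or a joint stands for the part that bears it (a point fixed in the world has none). Each returns a list of dicts, best first, with "confidence" (0 to 1); they miss things now and then, are a little off and sometimes report something else, mostly with a low value. They report only what shows in the picture. A call takes as long as a camera call. They do not tell look-alikes from the thing itself.
- r.masks_of(thing, camera): "pixels" (400x640 bool, what is visible of it) and "extent" ([left, top, right, bottom] in pixels, round what is visible of it).
The state is a dict: "time": time; "joint_pos": joint angles; "dq": joint speeds; "effort": joint torques, N m; "eef_pos": TCP position; "tcp_rot": TCP orientation; "wrist_force": force on the tool from outside, world axes, zero at the start; "wrist_torque": the same for the moment, N m; "opening": finger opening in m.
Only numpy, scipy, OpenCV 4.12 (cv2) and the standard library are available. Lean on these libraries where they do the work, as an engineer would, in place of code of your own. Each camera call takes 0.05 s, during which the arm holds its last target.

## Task

The optical reader needs its reference disc for the morning check. Pick the disc off its little stand, lay it flat on the open right-hand end of the reader's black stage strip and let go, then slide it gently along the strip, between the rails and in under the overhanging head, feeling for the shallow pocket until the disc drops in and lies flat. Do not force the disc once it is home, leave everything else on the bench where it is, and finish clear of it all.

Things in the scene. Friction and masses are not known exactly. Their poses are not given: they have to be found in the camera images.
- disc: the reference disc: a flat round disc with an orange rim and white faces, 50 mm across, 12 mm thick, 60 g give or take, both faces alike; brittle: between the rails and in the pocket it must never be pushed with more than 45 N. Origin at its centre, half-way through its thickness; z along its axis. At the start it lies on the stand, its underside 20 mm above the bench.
- stand: the disc's stand, fixed: a black round foot 72 mm across and 6 mm high with a cork post 30 mm across whose top is 20 mm above the bench, so that the disc overhangs the post by 10 mm all round. Origin on the bench under its centre.
- reader: the optical reader, fixed. Origin on the bench below the strip's centre line; x points roughly away from the robot, y along the strip to the robot's left, z up; all reader points share these axes. Grey base x -52..52, y -210..160 mm, 28 mm high; aluminium side cheeks beside the strip are flush with it. A disc on the strip has its centre 46 mm above the bench, in the pocket 41 mm.
- strip_open (a point): middle of the strip's open right-hand end, on its flat top: x 0, y -115 mm of the reader, 40 mm above the bench. The black strip is 77 mm wide in x and always covers y -150 to +95 mm of the reader; it is bare from its right-hand end to y -81 mm, where a funnel leads into the rails. The disc is laid here.
- lane_mid (a point): on the strip's top, mid-way between the rails: x 0, y +25 mm of the reader. The strip is locked, but at an unknown setting: its one pocket, 54 mm across, 5 mm deep, green-floored, is centred on x 0 anywhere from 25 mm before (-y) to 25 mm beyond (+y) this point. Pushed much faster than 50 mm/s the disc may skip over it. In it the disc stands 7 mm proud and has 2 mm play each way.
- rail_mouth (a point): on the strip's top, x 0, y -55 mm of the reader, where the straight rails begin: 6 mm high, inner faces 53 mm apart (x -26.5 and +26.5 mm), running to a cross stop 8 mm high at y +95 mm. Before the mouth, from y -81 mm, they flare outwards as a funnel about 28 mm long.
- head_edge (a point): middle of the lower front edge of the white head that hangs over the strip: x +2, y +30 mm of the reader, 102 mm above the bench (62 mm above the strip). Flat underside; the head spans y -45..+105, x +2..+77 mm and is 85 mm tall, on a column at y +105..+155 mm. Under it a tool must lean, coming from the robot's side.
- rack_c (a point): bystander: yellow tube rack with capped tubes, 70 x 170 mm, 80 mm high, loose. Point at its centre, 40 mm above its foot; long side along its y.
- can_a_c (a point): bystander: white polyethylene canister with a blue screw top, 68 mm across, 104 mm high, loose. Point at its centre.
- can_b_c (a point): bystander: the same canister with a red screw top. Point at its centre.
- jar_c (a point): bystander: brown glass reagent jar with a black cap, 70 mm across, 110 mm high, loose. Point at its centre.
- spatula_grip (a point): bystander: steel spatula, 200 mm long, lying flat on the bench. Point at the middle of its handle; its length runs along its x.
- bin: bystander: clear plastic storage bin with its lid held shut by a steel latch, 250 x 210 mm, 132 mm high, heavy, fixed. Origin on the bench under its centre.
Not all that is in view belongs to the job. What is meant by the disc is not blue or yellow, and is the smaller of those in its own colour.

How it is judged:
By the outcome, as a careful person would: the job done as asked, in the order asked, and still so for the second after the job is handed in, with the robot touching nothing.
It also fails if it takes over 58 s, if anything falls off the work surface, if the arm or the gripper's body presses on something with over 40 N, if the wrist force passes 120 N, or if a joint passes its speed limit or range.

## Working session

There is one attempt and no reset: what is moved stays moved. The work goes in short steps, Python scripts to look and compute and a tool call to move; the robot and the scene stay as the last step left them, time stands still between calls to the robot, and variables do not carry over. Pictures are saved under pics/ and viewed, and the job is handed in when it is done.

Besides the shell and the picture viewer there is one more tool, called after ">>>" as name([rows], argument=value, ...), one row to a line, values as JSON. apply_moves: Moves the arm, as the interface text tells. Its arguments: {"type":"object","properties":{"plan":{"type":"array"},"force":{"type":"number"}},"required":["plan"]}

```bash
ls; mkdir -p pics
python3 - <<'E'
from rig import r
import cv2
print(r.state())
for c in("side","top"):
    im=r.camera(c); cv2.imwrite(f"pics/{c}0.png",im); m=r.camera_model(c); print(c,m)
E
```

```text
pics
{'time': 0.0, 'joint_pos': array([-1.23951794e+00,  3.07571735e-01,  1.50766329e+00, -1.89448220e-05,
        1.32838830e+00, -7.34951249e-02]), 'dq': array([ 0.0010249 , -0.00084523,  0.00102161,  0.00135659,  0.00082942,
        0.00115383]), 'effort': array([-2.19264584e-03, -4.57547307e+01, -2.51913804e+01,  1.08837471e-04,
        1.34103021e-02, -1.46455722e-06]), 'eef_pos': array([ 0.22619019, -0.52789331,  0.23038557]), 'tcp_rot': array([ 9.79588647e-01,  2.01010078e-01, -1.39622804e-04, -1.00572940e-03]), 'wrist_force': array([ 0.73990575,  0.78952871, -0.64026264]), 'wrist_torque': array([-0.02222534,  0.00702577,  0.04532674]), 'opening': 0.08550334384603807}
side {'K': array([[465.75818802,   0.        , 323.25876784],
       [  0.        , 465.75818802, 201.518322  ],
       [  0.        ,   0.        ,   1.        ]]), 'view': array([[-0.86002892, -0.51018359,  0.00793426,  0.47666528],
       [-0.27236948,  0.44587972, -0.85264655,  0.21412754],
       [ 0.43146855, -0.73546175, -0.52242789,  1.02004256],
       [ 0.        ,  0.        ,  0.        ,  1.        ]])}
top {'K': array([[427.66355613,   0.        , 317.48619246],
       [  0.        , 427.66355613, 203.36945218],
       [  0.        ,   0.        ,   1.        ]]), 'view': array([[-2.27668188e-02, -9.99739111e-01, -1.83914987e-03,
        -5.51142638e-03],
       [-9.94323795e-01,  2.28346662e-02, -1.03917126e-01,
         5.51987832e-01],
       [ 1.03932012e-01, -5.37151915e-04, -9.94584259e-01,
         1.16662750e+00],
       [ 0.00000000e+00,  0.00000000e+00,  0.00000000e+00,
         1.00000000e+00]])}
```

View pics/side0.png

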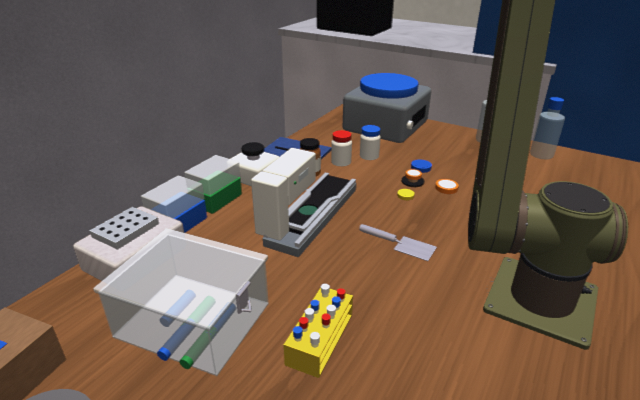

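View pics/top0.png

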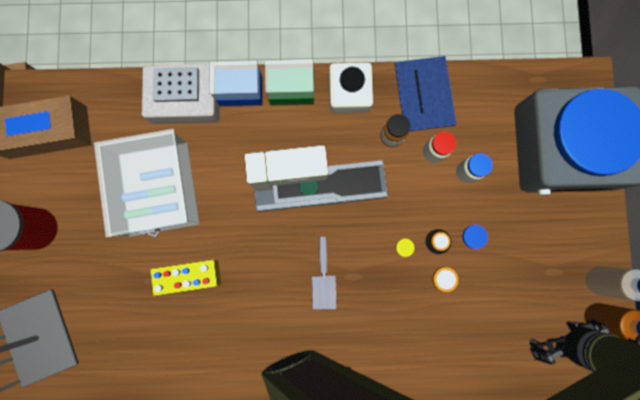

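The top view shows the disc on its stand at about (440,241), and a larger orange look-alike flat on the bench at (446,280). The reader's strip runs along x≈255..385 at row ~185, with the green pocket near (309,187).

```bash
cat > h.py <<'E'
from rig import r
import numpy as np, cv2
def proj(c,P):
    m=r.camera_model(c);P=np.atleast_2d(P);q=P@m["view"][:3,:3].T+m["view"][:3,3];q=q@m["K"].T;return q[:,:2]/q[:,2:]
def back(c,uv,z):
    m=r.camera_model(c);R=m["view"][:3,:3];t=m["view"][:3,3];o=-R.T@t
    d=R.T@np.linalg.solve(m["K"],np.r_[uv,1.]);return o+d*(z-o[2])/d[2]
E
python3 - <<'E'
from h import *
t=r.camera("top");s=r.camera("side")
for n in("disc","stand","reader"):
  for c in("top","side"):
    for d in r.masks_of(n,c)[:3]:
        p=d["pixels"];ys,xs=np.nonzero(p);print(n,c,d["confidence"],d["extent"],xs.mean(),ys.mean(),p.sum())
        if n=="disc": print(back(c,[xs.mean(),ys.mean()],.028))
    if n=="reader": np.save("rd_"+c,r.masks_of(n,c)[0]["pixels"])
a=cv2.resize(t[130:300,240:500],None,fx=3,fy=3,interpolation=cv2.INTER_CUBIC);cv2.imwrite("pics/t1.png",a)
a=cv2.resize(s[135:265,240:470],None,fx=3.4,fy=3.4,interpolation=cv2.INTER_CUBIC);cv2.imwrite("pics/s1.png",a)
E
```

```text
disc top 0.93 [433.6, 266.8, 458.4, 292.0] 444.9721669980119 279.05765407554674 503
[ 0.33494862 -0.36318757  0.028     ]
disc top 0.77 [394.4, 239.0, 414.9, 258.3] 404.32307692307694 247.36923076923077 260
[ 0.42394107 -0.25548438  0.028     ]
disc top 0.76 [464.8, 226.8, 487.7, 251.8] 474.6636363636364 236.83863636363637 440
[ 0.44852226 -0.45164472  0.028     ]
disc side 0.79 [435.0, 178.8, 459.9, 196.7] 446.1791666666667 186.125 240
[ 0.32473666 -0.33129478  0.028     ]
disc side 0.69 [406.3, 168.9, 419.8, 180.9] 413.2151898734177 173.73417721518987 158
[ 0.43777215 -0.35387938  0.028     ]
disc side 0.67 [334.8, 131.8, 352.5, 164.7] 341.5236641221374 148.02442748091602 655
[ 0.71963986 -0.40226657  0.028     ]
stand top 0.82 [428.0, 232.2, 450.9, 257.6] 436.06944444444446 241.74305555555554 288
stand side 0.68 [402.2, 180.2, 422.2, 188.6] 413.2710843373494 181.90963855421685 166
stand side 0.23 [249.8, 149.2, 358.2, 255.5] 291.6679232912637 201.6477626618587 6101
reader top 0.62 [244.8, 147.2, 389.9, 211.6] 298.91345151199164 177.33263816475494 4795
reader side 0.92 [251.7, 146.9, 359.2, 257.8] 291.61217164300865 201.67906673193016 6129
```

View pics/t1.png

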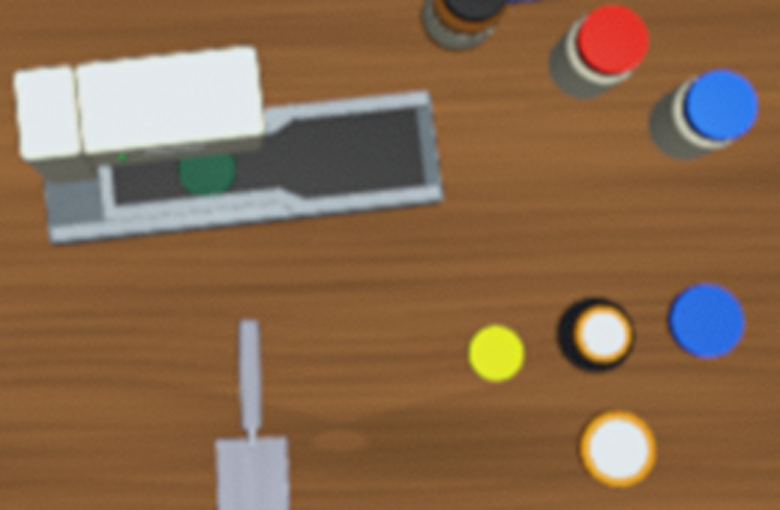

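View pics/s1.png

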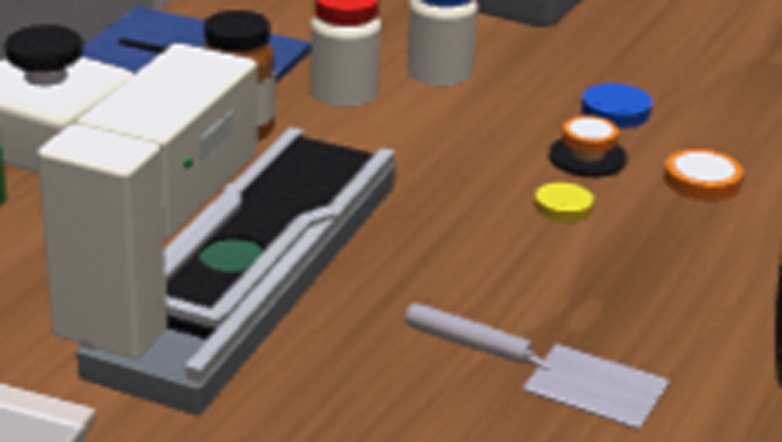

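```bash
cat > fit.py <<'E'
from h import *
from scipy.optimize import least_squares
t=cv2.imread("pics/top0.png");s=cv2.imread("pics/side0.png")
# disc
for c,im,(x0,y0,x1,y1) in(("top",t,(425,228,455,256)),("side",s,(403,165,424,182))):
    b=im[y0:y1,x0:x1].astype(int)
    m=(b[...,2]>150)
    if c=="side": pass
    ys,xs=np.nonzero(m);print(c,m.sum(),xs.mean()+x0,ys.mean()+y0,xs.min()+x0,xs.max()+x0,ys.min()+y0,ys.max()+y0,back(c,[xs.mean()+x0,ys.mean()+y0],.032 if c=="top" else .027))
def T(p,P):
    c,s_=np.cos(p[2]),np.sin(p[2]);P=np.asarray(P,float);return np.c_[p[0]+c*P[:,0]-s_*P[:,1],p[1]+s_*P[:,0]+c*P[:,1],P[:,2]]
f=lambda U,V,k,x0,y0:[(U+.5)/k-.5+x0,(V+.5)/k-.5+y0]
# (cam, reader pt, pixel)
h=[.102,.187]
obs=[("top",[.077,-.045,.187],f(254,47,3,240,130)),("top",[.002,-.045,.187],f(263,133,3,240,130)),
("top",[-.052,.160,.028],f(50,242,3,240,130)),
("side",[.002,-.045,.187],f(256,62,3.4,240,135)),("side",[.077,-.045,.187],f(180,44,3.4,240,135)),
("side",[-.052,.160,.028],f(201,393,3.4,240,135)),("side",[.052,.160,.028],f(79,349,3.4,240,135)),
("side",[-.052,.160,.0],f(203,413,3.4,240,135)),
]
def res(p): return np.concatenate([proj(c,T(p,[P]))[0]-np.array(q) for c,P,q in obs])
sol=least_squares(res,[.6,-.05,.0],loss="soft_l1");p=sol.x
print(p,res(p).round(1).reshape(-1,2))
np.save("p",p)
def over(c,im,roi,k,fn,p):
    x0,y0,x1,y1=roi;a=cv2.resize(im[y0:y1,x0:x1],None,fx=k,fy=k,interpolation=cv2.INTER_CUBIC)
    def ln(P,col):
        q=proj(c,T(p,P));q=((q-[x0,y0]+.5)*k-.5).round().astype(int);cv2.polylines(a,[q],False,col,1)
    R=lambda x0,x1,y0,y1,z:[[x0,y0,z],[x1,y0,z],[x1,y1,z],[x0,y1,z],[x0,y0,z]]
    ln(R(-.052,.052,-.21,.16,.028),(0,0,255));ln(R(-.052,.052,-.21,.16,0.0),(0,0,120))
    ln(R(.002,.077,-.045,.105,.187),(255,0,255));ln(R(.002,.077,-.045,.105,.102),(255,0,255))
    ln(R(-.0385,.0385,-.15,.095,.04),(0,255,255));ln(R(-.0265,.0265,-.055,.095,.046),(0,255,0))
    cv2.imwrite(fn,a)
if __name__=="__main__":
    over("top",t,(240,130,500,300),3,"pics/ot.png",p);over("side",s,(240,135,470,265),3.4,"pics/os.png",p)
    for c,im in(("top",t),("side",s)):
        b=im.astype(int);m=(b[...,1]-b[...,2]>25)&(b[...,1]-b[...,0]>3);m[:, :290]=0;m[:,330:]=0;m[:150]=0;m[230:]=0
        ys,xs=np.nonzero(m);print(c,m.sum(),xs.min(),xs.max(),ys.min(),ys.max());w=back(c,[xs.mean(),ys.mean()],.035)-[p[0],p[1],0]
        C,S=np.cos(p[2]),np.sin(p[2]);print("pocket reader",C*w[0]+S*w[1],-S*w[0]+C*w[1])
E
python3 fit.py
```

```text
top 263 440.5779467680608 240.8022813688213 432 449 232 249 [ 0.4396962  -0.35550428  0.032     ]
side 103 412.9805825242718 172.53398058252426 405 421 169 176 [ 0.44195552 -0.36289256  0.027     ]
[ 0.59836374 -0.00065719  0.0929529 ] [[ 0.1 -0.4]
 [ 0.7  0.9]
 [-0.3  1.6]
 [ 1.2 -1.2]
 [-1.7 -1.3]
 [ 0.  -1.4]
 [-1.   0.4]
 [-0.3  1.9]]
top 219 299 318 181 194
pocket reader -0.001669770556426537 0.00633767591546154
side 134 294 316 181 214
pocket reader 0.008444589559080654 -0.0010832694697061605
```

View pics/ot.png

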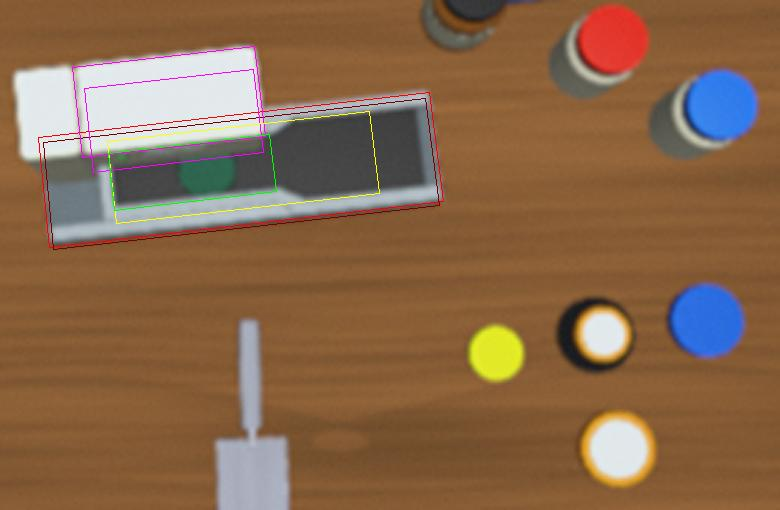

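View pics/os.png

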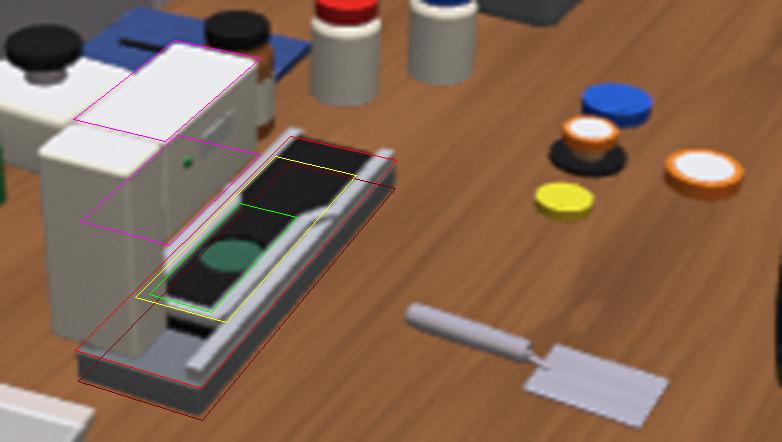

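Run:
```python
from fit import *
a=cv2.resize(s[205:265,255:355],None,fx=8,fy=8,interpolation=cv2.INTER_CUBIC)
cv2.imwrite("pics/z1.png",a)
a=cv2.resize(s[165:205,300:380],None,fx=10,fy=10,interpolation=cv2.INTER_CUBIC)
cv2.imwrite("pics/z2.png",a)
a=cv2.resize(t[140:215,250:390],None,fx=5.5,fy=5.5,interpolation=cv2.INTER_CUBIC)
cv2.imwrite("pics/z3.png",a)
```

```text
top 263 440.5779467680608 240.8022813688213 432 449 232 249 [ 0.4396962  -0.35550428  0.032     ]
side 103 412.9805825242718 172.53398058252426 405 421 169 176 [ 0.44195552 -0.36289256  0.027     ]
[ 0.59836374 -0.00065719  0.0929529 ] [[ 0.1 -0.4]
 [ 0.7  0.9]
 [-0.3  1.6]
 [ 1.2 -1.2]
 [-1.7 -1.3]
 [ 0.  -1.4]
 [-1.   0.4]
 [-0.3  1.9]]
```

View pics/z1.png

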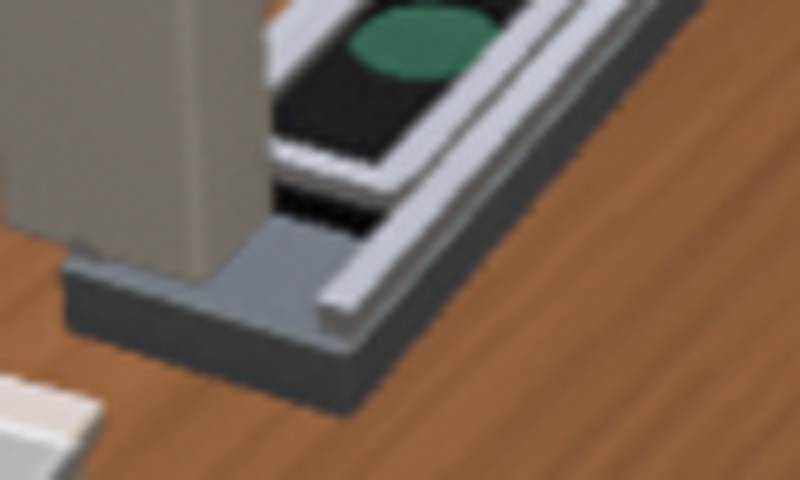

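View pics/z2.png

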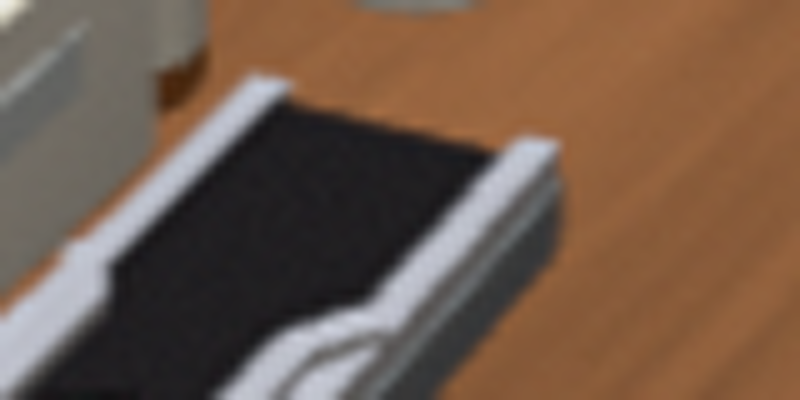

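View pics/z3.png

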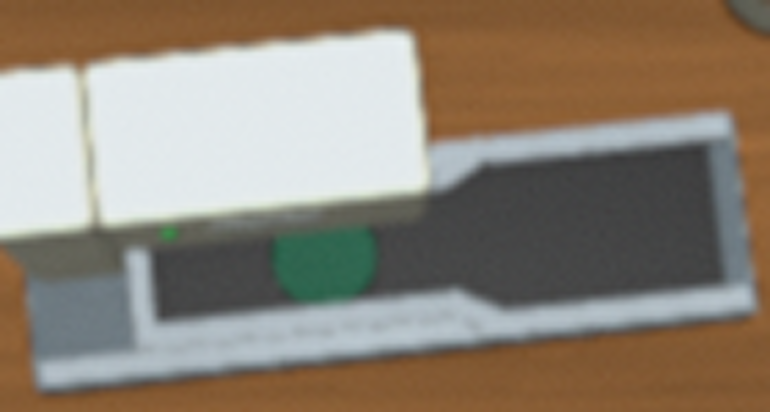

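```bash
cat > fit2.py <<'E'
from fit import f,T,over,t,s
from h import *
from scipy.optimize import least_squares
z1=lambda U,V:f(U,V,8,255,205); z3=lambda U,V:f(U,V,5.5,250,140); z2=lambda U,V:f(U,V,10,300,165)
obs=[("side",[-.052,.16,.028],z1(345,353)),("side",[-.052,.16,0],z1(347,413)),("side",[.052,.16,.028],z1(63,265)),("side",[.052,.16,0],z1(67,325)),
("side",[.002,-.045,.187],f(256,62,3.4,240,135)),("side",[.077,-.045,.187],f(180,44,3.4,240,135)),
("top",[-.052,.16,.028],z3(40,390)),("top",[-.052,-.21,.028],z3(756,315)),
("top",[.002,-.045,.187],z3(427,192)),("top",[.077,-.045,.187],z3(413,30)),("top",[.002,.105,.187],z3(95,228)),("top",[.077,.105,.187],z3(85,65)),
("top",[-.0265,-.055,.046],z3(460,290)),("top",[-.0265,.095,.048],z3(155,322))]
def fitp(cams,off=False):
    O=[o for o in obs if o[0] in cams]
    def res(p):
        return np.concatenate([proj(c,T(p,[P]))[0]-np.array(q)-(p[3:5] if off and c=="top" else p[5:7] if off else 0) for c,P,q in O]+[p[3:]*.7])
    x=least_squares(res,[.6,-.05,0]+[0]*(4*off),loss="soft_l1");return x.x,res(x.x)[:2*len(O)].reshape(-1,2).round(1)
if __name__=="__main__":
    for cams in(("side",),("top",),("side","top")):
        p,e=fitp(cams);print(cams,p.round(4));print(e.tolist())
    p,e=fitp(("side","top"),True);print(p.round(4),e.tolist());np.save("p",p[:3])
    for nm,c,uv,z in(("pocket","top",z3(326,253),.035),("pocket","side",z1(425,40),.035),("disc","top",[440.6,240.8],.031),("disc","side",[413.1,174.5],.0255)):
        for o in(0,1):
            d=(p[3:5] if c=="top" else p[5:7])*o
            w=back(c,np.array(uv)+d*-1*-1*0+ (-d if 0 else d)*0 - 0 + (-(-d)) *o*0 + d*0 - d*0 + (0-(-1))*0 + (-d if False else 0) + d*1*0 + (d*-1 if 0 else 0) + d,z)
            C,S=np.cos(p[2]),np.sin(p[2]);v=w[:2]-p[:2];print(nm,c,o,w.round(4),(C*v[0]+S*v[1]).round(4),(-S*v[0]+C*v[1]).round(4))
E
sed -i 's/w=back(c,np.array(uv).*/w=back(c,np.array(uv)+d,z)/' fit2.py
python3 fit2.py | grep -v "^top\|^side [0-9]"
```

```text
[ 0.59836374 -0.00065719  0.0929529 ] [[ 0.1 -0.4]
 [ 0.7  0.9]
 [-0.3  1.6]
 [ 1.2 -1.2]
 [-1.7 -1.3]
 [ 0.  -1.4]
 [-1.   0.4]
 [-0.3  1.9]]
('side',) [ 0.5972 -0.002   0.0723]
[[0.4, -0.1], [0.4, 1.6], [-0.8, -0.7], [-0.6, 0.8], [2.1, -1.2], [-0.5, -1.5]]
('top',) [ 0.5998 -0.0015  0.0843]
[[-0.7, 0.4], [0.7, -0.0], [1.1, -0.1], [0.3, -0.6], [0.3, -0.1], [-0.8, -0.5], [-1.3, 0.6], [-0.0, 0.5]]
('side', 'top') [ 0.5995 -0.0017  0.0841]
[[0.3, -0.3], [0.3, 1.4], [-1.1, -0.6], [-0.9, 0.9], [1.2, -1.4], [-1.6, -1.6], [-0.6, 0.5], [0.7, 0.1], [1.2, 0.0], [0.4, -0.5], [0.4, -0.0], [-0.7, -0.4], [-1.3, 0.7], [0.1, 0.6]]Traceback (most recent call last):
  File "fit2.py", line 18, in <module>
    p,e=fitp(("side","top"),True);print(p.round(4),e.tolist());np.save("p",p[:3])
        ~~~~^^^^^^^^^^^^^^^^^^^^^
  File "fit2.py", line 14, in fitp
    x=least_squares(res,[.6,-.05,0]+[0]*(4*off),loss="soft_l1");return x.x,res(x.x)[:2*len(O)].reshape(-1,2).round(1)
    return func(*args, **kwargs)
    result = trf(vector_fun.fun, vector_fun.jac, x0, f0, J0, lb, ub, ftol, xtol,
                 gto
[... 1058 characters left out ...]
t_1d(self.fun(x, *self.args, **self.kwargs))
                      ~~~~~~~~^^^^^^^^^^^^^^^^^^^^^^^^^^^^^^
    return np.atleast_1d(self.fun(x))
                         ~~~~~~~~^^^
    return self.f(x, *self.args, **self.kwargs)
           ~~~~~~^^^^^^^^^^^^^^^^^^^^^^^^^^^^^^
  File "fit2.py", line 13, in res
    return np.concatenate([proj(c,T(p,[P]))[0]-np.array(q)-(p[3:5] if off and c=="top" else p[5:7] if off else 0) for c,P,q in O]+[p[3:]*.7])
                           ~~~~^^^^^^^^^^^^
  File "h.py", line 4, in proj
    m=r.camera_model(c);P=np.atleast_2d(P);q=P@m["view"][:3,:3].T+m["view"][:3,3];q=q@m["K"].T;return q[:,:2]/q[:,2:]
ValueError: time passes only in moves, steps and waits
```

```bash
python3 - <<'E'
from rig import r
import pickle
pickle.dump({c:r.camera_model(c) for c in("top","side")},open("cm.pkl","wb"))
print(r.state()["time"])
E
sed -i 's/r.camera_model(c)/CM[c]/; 2a import pickle\nCM=pickle.load(open("cm.pkl","rb"))' h.py
python3 fit2.py | tail -10
```

```text
0.6
[[0.3, -0.3], [0.3, 1.4], [-1.1, -0.6], [-0.9, 0.9], [1.2, -1.4], [-1.6, -1.6], [-0.6, 0.5], [0.7, 0.1], [1.2, 0.0], [0.4, -0.5], [0.4, -0.0], [-0.7, -0.4], [-1.3, 0.7], [0.1, 0.6]]
[ 0.5997 -0.0027  0.0818  0.4039  0.0248 -0.2285 -0.506 ] [[0.6, -0.0], [0.5, 1.7], [-0.8, -0.3], [-0.6, 1.2], [1.5, -1.1], [-1.2, -1.2], [-0.7, 0.3], [0.7, 0.2], [1.2, -0.0], [0.5, -0.6], [0.4, -0.2], [-0.6, -0.6], [-1.3, 0.6], [-0.0, 0.4]]
pocket top 0 [0.6015 0.0048 0.035 ] 0.0024 0.0073
pocket top 1 [0.6014 0.0037 0.035 ] 0.0022 0.0062
pocket side 0 [0.6017 0.003  0.035 ] 0.0024 0.0055
pocket side 1 [0.6036 0.0012 0.035 ] 0.0042 0.0036
disc top 0 [ 0.4397 -0.3559  0.031 ] -0.1883 -0.3389
disc top 1 [ 0.4396 -0.357   0.031 ] -0.1885 -0.34
disc side 0 [ 0.4377 -0.3535  0.0255] -0.1901 -0.3364
disc side 1 [ 0.4396 -0.3563  0.0255] -0.1885 -0.3393
```

Fit results: the disc is at about (0.439, -0.355). The reader origin is at (0.600, -0.002) with yaw 0.083, and the pocket is at reader y≈+6 mm. Both cameras agree to within about 2-3 mm. Next I move above the disc with the jaws turned along reader x.

>>> apply_moves([
  {"claw": 0,"travel": [0.0213,0.0173,-0.01],"roll": 0.125},
  {"claw": 0,"travel": [0.0213,0.0173,-0.01],"roll": 0.125},
  {"claw": 0,"travel": [0.0213,0.0173,-0.01],"roll": 0.125},
  {"claw": 0,"travel": [0.0213,0.0173,-0.01],"roll": 0.125},
  {"claw": 0,"travel": [0.0213,0.0173,-0.01],"roll": 0.125},
])

```text
time: 1.02
eef_pos: [0.3338, -0.4413, 0.181]
tcp_rot: [0.869, 0.495, 0.0, 0.0]
wrist_force: [-0.3, -0.3, -0.4]
opening: 0.0854
```

>>> apply_moves([
  {"claw": 0,"travel": [0.0213,0.0173,-0.01],"roll": 0.125},
  {"claw": 0,"travel": [0.0213,0.0173,-0.01],"roll": 0.125},
  {"claw": 0,"travel": [0.0213,0.0173,-0.01],"roll": 0.125},
  {"claw": 0,"travel": [0.0213,0.0173,-0.01],"roll": 0.125},
  {"claw": 0,"travel": [0.0213,0.0173,-0.01],"roll": 0.125},
])

```text
time: 1.43
eef_pos: [0.4405, -0.3547, 0.131]
tcp_rot: [0.675, 0.738, -0.0, 0.0]
wrist_force: [-0.2, 0.1, -0.0]
opening: 0.0852
```

```bash
cat > st.py <<'E'
from h import *
x=r.state();q=x["tcp_rot"]
from scipy.spatial.transform import Rotation as Ro
Rm=Ro.from_quat(q).as_matrix();print("t",round(x["time"],2),"pos",x["eef_pos"].round(4),"jaw",np.arctan2(Rm[1,1],Rm[0,1]).round(3),"z",Rm[:,2].round(3),"F",x["wrist_force"].round(1),"op",round(x["opening"],4),"j",x["joint_pos"].round(2))
p=np.array([.6,-.002,.083]);C,S=np.cos(p[2]),np.sin(p[2]);v=x["eef_pos"][:2]-p[:2];print("reader frame mm",((C*v[0]+S*v[1])*1e3).round(1),((-S*v[0]+C*v[1])*1e3).round(1))
E
python3 st.py
```

```text
t 1.43 pos [ 0.4405 -0.3547  0.131 ] jaw 0.09 z [ 0. -0. -1.] F [-0.2  0.1 -0. ] op 0.0852 j [-0.75  0.39  1.66 -0.    1.09 -0.84]
reader frame mm -188.2 -338.3
```

>>> apply_moves([
  {"claw": 0,"travel": [-0.001,-0.001,-0.025],"roll": -0.007},
  {"claw": 0,"travel": [0,0,-0.025],"roll": 0},
  {"claw": 0,"travel": [0,0,-0.025],"roll": 0},
  {"claw": 0,"travel": [0,0,-0.015],"roll": 0},
  {"claw": 0,"travel": [0,0,0],"roll": 0},
])

```text
time: 1.85
eef_pos: [0.4366, -0.3545, 0.0381]
tcp_rot: [0.679, 0.734, 0.0, -0.003]
wrist_force: [-0.9, 0.0, -0.4]
opening: 0.0856
```

```bash
python3 st.py
python3 - <<'E'
from h import *
s=r.camera("side");t=r.camera("top")
a=cv2.resize(s[120:220,340:500],None,fx=5,fy=5,interpolation=cv2.INTER_CUBIC);cv2.imwrite("pics/g1.png",a)
a=cv2.resize(t[200:300,380:520],None,fx=5,fy=5,interpolation=cv2.INTER_CUBIC);cv2.imwrite("pics/g2.png",a)
E
```

```text
t 1.85 pos [ 0.4366 -0.3545  0.0381] jaw 0.077 z [-0.005  0.005 -1.   ] F [-0.9  0.  -0.4] op 0.0856 j [-0.76  0.5   1.76  0.    0.89 -0.83]
reader frame mm -192.1 -337.8
```

View pics/g1.png

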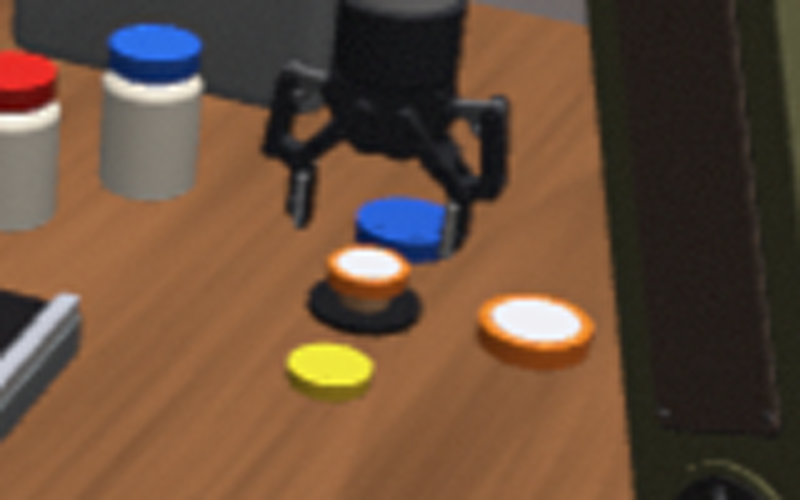

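View pics/g2.png

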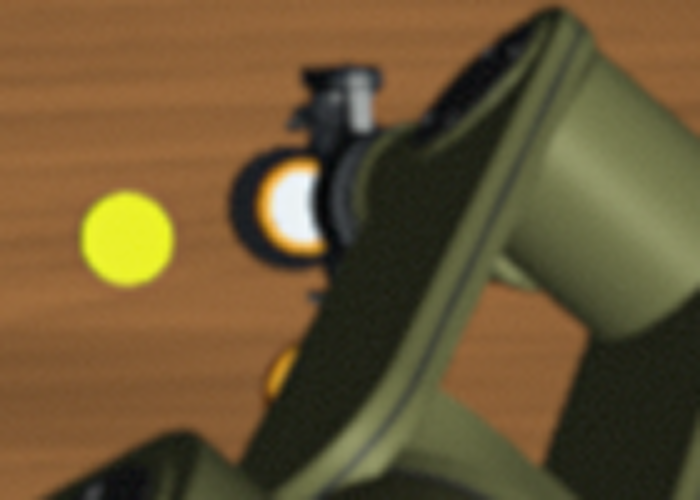

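The side view shows the open fingers straddling the disc at about (370,268) in the zoom, well centred. The outer knuckles stick out beyond the finger backs, which matters later near the head. The arm was still settling in this picture, so I check the pose again before the final descent.

>>> apply_moves([
  {"claw": 0,"travel": [0,0,-0.011],"roll": 0},
  {"claw": 0,"travel": [0,0,-0.01],"roll": 0},
  {"claw": 0,"travel": [0,0,0],"roll": 0},
  {"claw": 0,"travel": [0,0,0],"roll": 0},
  {"claw": 0,"travel": [0,0,0],"roll": 0},
])

```text
time: 2.37
eef_pos: [0.4385, -0.3567, 0.0205]
tcp_rot: [0.679, 0.734, 0.0, 0.0]
wrist_force: [0.7, -0.1, -0.1]
opening: 0.0852
```

```bash
python3 st.py
```

```text
t 2.37 pos [ 0.4385 -0.3567  0.0205] jaw 0.077 z [ 0. -0. -1.] F [ 0.7 -0.1 -0.1] op 0.0852 j [-0.76  0.53  1.77  0.    0.84 -0.83]
reader frame mm -190.3 -340.1
```

>>> apply_moves([
  {"claw": 120,"travel": [0,0.001,-0.001],"roll": 0.006},
  {"claw": 255,"travel": [0,0,0],"roll": 0},
  {"claw": 255,"travel": [0,0,0],"roll": 0},
  {"claw": 255,"travel": [0,0,0],"roll": 0},
  {"claw": 255,"travel": [0,0,0],"roll": 0},
], force=30)

```text
time: 2.78
eef_pos: [0.4385, -0.3556, 0.0198]
tcp_rot: [0.677, 0.736, 0.0, 0.0]
wrist_force: [-1.5, 0.5, 5.3]
opening: 0.0484
```

>>> apply_moves([
  {"claw": 255,"travel": [0,0,0],"roll": 0},
  {"claw": 255,"travel": [0,0,0],"roll": 0},
  {"claw": 255,"travel": [0,0,0],"roll": 0},
  {"claw": 255,"travel": [0,0,0],"roll": 0},
  {"claw": 255,"travel": [0,0,0],"roll": 0},
])

```text
time: 3.2
eef_pos: [0.4385, -0.3556, 0.0198]
tcp_rot: [0.677, 0.736, 0.0, 0.0]
wrist_force: [-1.1, 1.0, 4.8]
opening: 0.0484
```

>>> apply_moves([
  {"claw": 255,"travel": [0,0,0.01],"roll": 0},
  {"claw": 255,"travel": [0,0,0.02],"roll": 0},
  {"claw": 255,"travel": [0,0,0.03],"roll": 0},
  {"claw": 255,"travel": [0,0,0.03],"roll": 0},
  {"claw": 255,"travel": [0,0,0.02],"roll": 0},
])

```text
time: 3.62
eef_pos: [0.4392, -0.3562, 0.1321]
tcp_rot: [0.677, 0.736, 0.0, 0.001]
wrist_force: [-0.1, -0.7, -0.3]
opening: 0.0483
```

```bash
python3 st.py
python3 - <<'E'
from h import *
s=r.camera("side")
a=cv2.resize(s[100:220,340:500],None,fx=5,fy=5,interpolation=cv2.INTER_CUBIC);cv2.imwrite("pics/g3.png",a)
E
```

```text
t 3.62 pos [ 0.4392 -0.3562  0.1321] jaw 0.083 z [ 0.002 -0.002 -1.   ] F [-0.1 -0.7 -0.3] op 0.0483 j [-0.76  0.38  1.66  0.    1.09 -0.84]
reader frame mm -189.6 -339.6
```

View pics/g3.png

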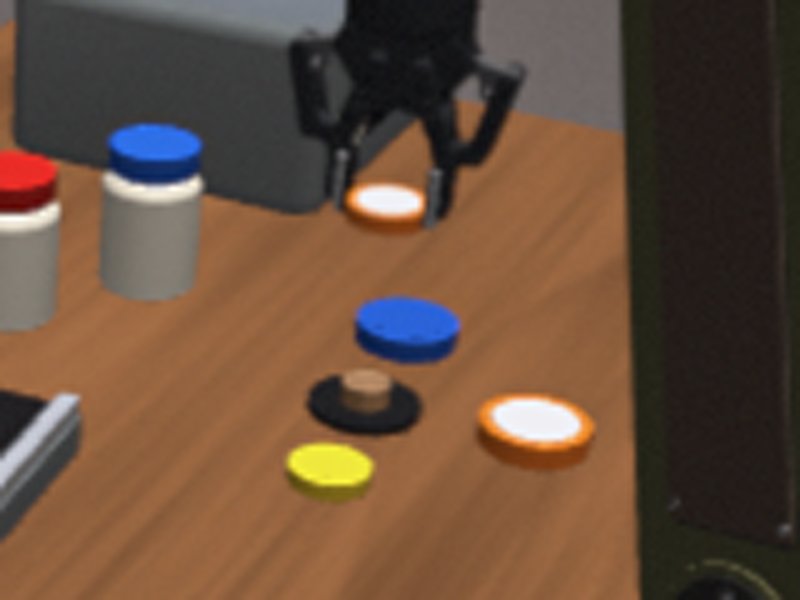

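The disc is held level between the fingers (zoom ~(388,205)) and the stand is empty. Next I carry it to the strip's open end.

>>> apply_moves([
  {"claw": 255,"travel": [0.017,0.0239,0],"roll": 0},
  {"claw": 255,"travel": [0.017,0.0239,0],"roll": 0},
  {"claw": 255,"travel": [0.017,0.0239,0],"roll": 0},
  {"claw": 255,"travel": [0.017,0.0239,0],"roll": 0},
  {"claw": 255,"travel": [0.017,0.0239,0],"roll": 0},
])

```text
time: 4.08
eef_pos: [0.5239, -0.2349, 0.1295]
tcp_rot: [0.677, 0.736, 0.0, 0.0]
wrist_force: [0.2, -0.5, -2.2]
opening: 0.0484
```

>>> apply_moves([
  {"claw": 255,"travel": [0.017,0.0239,0],"roll": 0},
  {"claw": 255,"travel": [0.017,0.0239,0],"roll": 0},
  {"claw": 255,"travel": [0.017,0.0239,0],"roll": 0},
  {"claw": 255,"travel": [0.017,0.0239,0],"roll": 0},
  {"claw": 255,"travel": [0.017,0.0239,0],"roll": 0},
])

```text
time: 4.5
eef_pos: [0.6089, -0.1152, 0.1293]
tcp_rot: [0.677, 0.736, -0.0, -0.0]
wrist_force: [-0.0, 0.1, -1.5]
opening: 0.0482
```

>>> apply_moves([
  {"claw": 255,"travel": [0,0,-0.02],"roll": 0},
  {"claw": 255,"travel": [0,0,-0.02],"roll": 0},
  {"claw": 255,"travel": [0,0,-0.02],"roll": 0},
  {"claw": 255,"travel": [0,0,-0.01],"roll": 0},
  {"claw": 255,"travel": [0,0,0],"roll": 0},
])

```text
time: 4.92
eef_pos: [0.6062, -0.1159, 0.0566]
tcp_rot: [0.677, 0.736, -0.001, -0.003]
wrist_force: [-0.9, -0.4, -1.5]
opening: 0.0484
```

```bash
python3 st.py
python3 - <<'E'
from h import *
s=r.camera("side");t=r.camera("top")
a=cv2.resize(s[80:230,240:400],None,fx=4,fy=4,interpolation=cv2.INTER_CUBIC);cv2.imwrite("pics/c1.png",a)
a=cv2.resize(t[110:250,240:420],None,fx=4,fy=4,interpolation=cv2.INTER_CUBIC);cv2.imwrite("pics/c2.png",a)
E
```

```text
t 4.92 pos [ 0.6062 -0.1159  0.0566] jaw 0.083 z [-0.006  0.001 -1.   ] F [-0.9 -0.4 -1.5] op 0.0484 j [-0.26  0.54  1.62  0.    0.99 -0.34]
reader frame mm -3.3 -114.0
```

View pics/c1.png

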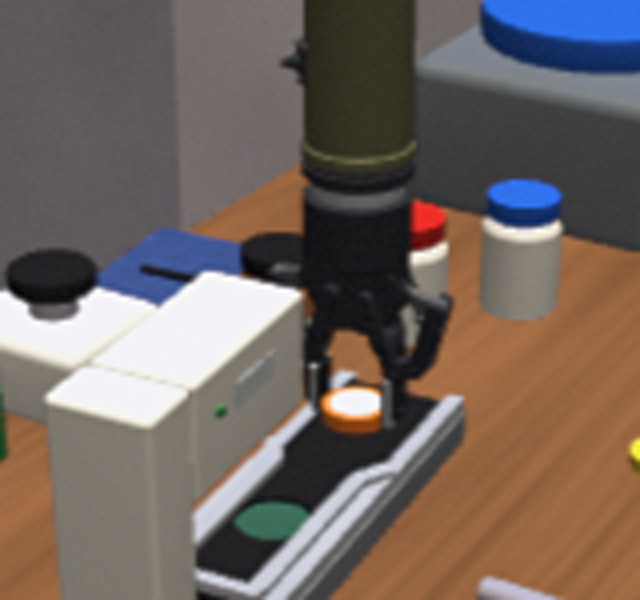

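View pics/c2.png

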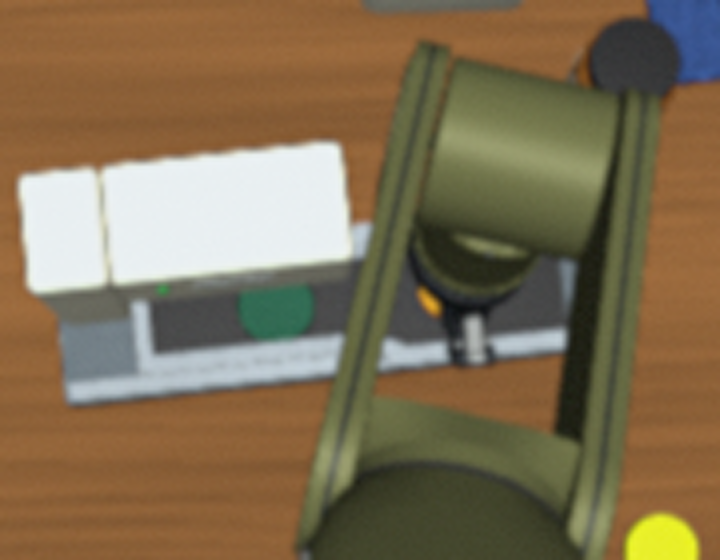

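>>> apply_moves([
  {"claw": 255,"travel": [0,0,-0.007],"roll": 0},
  {"claw": 255,"travel": [0,0,-0.005],"roll": 0},
  {"claw": 255,"travel": [0,0,0],"roll": 0},
  {"claw": 255,"travel": [0,0,0],"roll": 0},
  {"claw": 255,"travel": [0,0,0],"roll": 0},
])

```text
time: 5.43
eef_pos: [0.6086, -0.1167, 0.0476]
tcp_rot: [0.677, 0.736, 0.0, 0.0]
wrist_force: [-0.0, -0.6, -0.9]
opening: 0.0484
```

```bash
python3 st.py
```

```text
t 5.43 pos [ 0.6086 -0.1167  0.0476] jaw 0.083 z [ 0.001 -0.    -1.   ] F [-0.  -0.6 -0.9] op 0.0484 j [-0.26  0.55  1.62 -0.    0.97 -0.34]
reader frame mm -0.9 -115.0
```

>>> apply_moves([
  {"claw": 255,"travel": [0,0,-0.003],"roll": 0},
  {"claw": 255,"travel": [0,0,-0.002],"roll": 0},
  {"claw": 255,"travel": [0,0,-0.001],"roll": 0},
  {"claw": 255,"travel": [0,0,0],"roll": 0},
  {"claw": 255,"travel": [0,0,0],"roll": 0},
])

```text
time: 5.85
eef_pos: [0.6083, -0.1165, 0.0412]
tcp_rot: [0.677, 0.736, -0.0, -0.0]
wrist_force: [0.5, -0.2, -0.9]
opening: 0.0482
```

>>> apply_moves([
  {"claw": 255,"travel": [0,0,-0.0005],"roll": 0},
  {"claw": 255,"travel": [0,0,-0.0005],"roll": 0},
  {"claw": 255,"travel": [0,0,0],"roll": 0},
  {"claw": 255,"travel": [0,0,0],"roll": 0},
  {"claw": 255,"travel": [0,0,0],"roll": 0},
])

```text
time: 6.27
eef_pos: [0.6084, -0.1165, 0.0403]
tcp_rot: [0.677, 0.736, -0.0, -0.0]
wrist_force: [0.1, 0.3, -0.6]
opening: 0.048
```

>>> apply_moves([
  {"claw": 255,"travel": [0,0,-0.0005],"roll": 0},
  {"claw": 255,"travel": [0,0,-0.0005],"roll": 0},
  {"claw": 255,"travel": [0,0,0],"roll": 0},
  {"claw": 255,"travel": [0,0,0],"roll": 0},
  {"claw": 255,"travel": [0,0,0],"roll": 0},
])

```text
time: 6.68
eef_pos: [0.6086, -0.1166, 0.0399]
tcp_rot: [0.677, 0.736, 0.0, 0.0]
wrist_force: [-1.6, -0.1, 5.6]
opening: 0.0488
```

Contact at TCP z=0.040 (Fz 5.6 N), so the disc is on the strip. Releasing.

>>> apply_moves([
  {"claw": 120,"travel": [0,0,0],"roll": 0},
  {"claw": 0,"travel": [0,0,0],"roll": 0},
  {"claw": 0,"travel": [0,0,0],"roll": 0},
  {"claw": 0,"travel": [0,0,0],"roll": 0},
  {"claw": 0,"travel": [0,0,0],"roll": 0},
])

```text
time: 7.1
eef_pos: [0.6084, -0.1165, 0.039]
tcp_rot: [0.677, 0.736, -0.0, -0.0]
wrist_force: [0.2, 0.3, 0.5]
opening: 0.0854
```

>>> apply_moves([
  {"claw": 0,"travel": [0,0,0.015],"roll": 0},
  {"claw": 0,"travel": [0,0,0.03],"roll": 0},
  {"claw": 0,"travel": [0,0,0.035],"roll": 0},
  {"claw": 0,"travel": [0,0,0.03],"roll": 0},
  {"claw": 0,"travel": [0,0,0],"roll": 0},
])

```text
time: 7.52
eef_pos: [0.6129, -0.1177, 0.156]
tcp_rot: [0.677, 0.736, 0.003, 0.005]
wrist_force: [0.4, 0.0, 0.7]
opening: 0.0854
```

```bash
python3 st.py
python3 - <<'E'
from h import *
s=r.camera("side");t=r.camera("top")
a=cv2.resize(s[60:230,240:400],None,fx=4,fy=4,interpolation=cv2.INTER_CUBIC)[:600];cv2.imwrite("pics/d1.png",cv2.resize(s[70:220,240:400],None,fx=4,fy=4,interpolation=cv2.INTER_CUBIC))
E
```

```text
t 7.52 pos [ 0.6129 -0.1177  0.156 ] jaw 0.083 z [ 0.012 -0.003 -1.   ] F [0.4 0.  0.7] op 0.0854 j [-0.26  0.43  1.51  0.    1.19 -0.34]
reader frame mm 3.2 -116.3
```

View pics/d1.png

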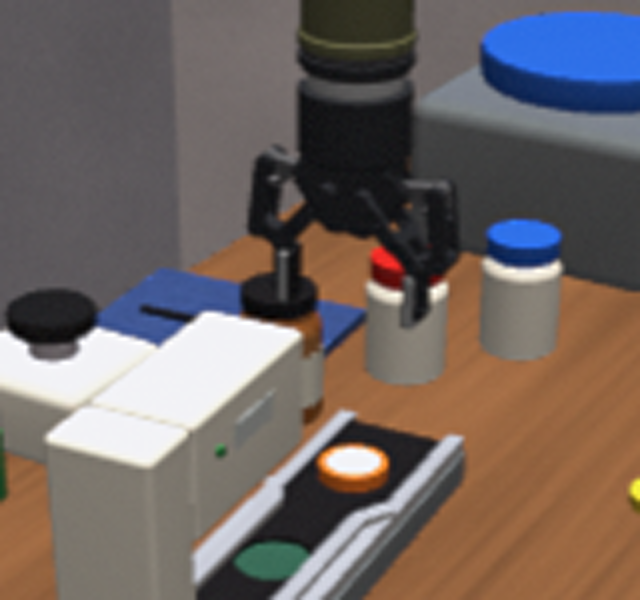

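The side view shows the disc lying flat on the strip's open end at zoom (353,467), clear of the funnel. The tool can't tilt in this interface, so I'll push with the back of one open finger. First I go behind the disc with the jaws turned along the strip.

>>> apply_moves([
  {"claw": 0,"travel": [0.0008,-0.009,0],"roll": 0.12},
  {"claw": 0,"travel": [0.0008,-0.009,0],"roll": 0.12},
  {"claw": 0,"travel": [0.0008,-0.009,0],"roll": 0.12},
  {"claw": 0,"travel": [0.0008,-0.009,0],"roll": 0.12},
  {"claw": 0,"travel": [0.0008,-0.009,0],"roll": 0.12},
])

```text
time: 8.03
eef_pos: [0.611, -0.1614, 0.1469]
tcp_rot: [0.427, 0.904, -0.0, -0.002]
wrist_force: [-0.0, -0.7, -0.1]
opening: 0.0853
```

>>> apply_moves([
  {"claw": 0,"travel": [0.0008,-0.009,0],"roll": 0.12},
  {"claw": 0,"travel": [0.0008,-0.009,0],"roll": 0.12},
  {"claw": 0,"travel": [0.0008,-0.009,0],"roll": 0.12},
  {"claw": 0,"travel": [0.0008,-0.009,0],"roll": 0.12},
  {"claw": 0,"travel": [0.0008,-0.009,0],"roll": 0.12},
])

```text
time: 8.45
eef_pos: [0.615, -0.2064, 0.1468]
tcp_rot: [0.14, 0.99, 0.001, -0.002]
wrist_force: [-0.6, 0.5, 0.6]
opening: 0.0852
```

>>> apply_moves([
  {"claw": 0,"travel": [0,0,-0.02],"roll": 0.12},
  {"claw": 0,"travel": [0,0,-0.02],"roll": 0.12},
  {"claw": 0,"travel": [0,0,-0.02],"roll": 0.12},
  {"claw": 0,"travel": [0,0,-0.02],"roll": 0.011},
  {"claw": 0,"travel": [0,0,0],"roll": 0},
])

```text
time: 8.87
eef_pos: [0.6117, -0.2047, 0.063]
tcp_rot: [-0.042, 0.999, 0.003, -0.005]
wrist_force: [-1.0, 0.9, -1.0]
opening: 0.0855
```

```bash
python3 st.py
python3 - <<'E'
from h import *
s=r.camera("side");t=r.camera("top")
cv2.imwrite("pics/e1.png",cv2.resize(s[70:220,250:410],None,fx=4,fy=4,interpolation=cv2.INTER_CUBIC))
cv2.imwrite("pics/e2.png",cv2.resize(t[120:250,250:440],None,fx=4,fy=4,interpolation=cv2.INTER_CUBIC))
E
```

```text
t 8.87 pos [ 0.6117 -0.2047  0.063 ] jaw 1.654 z [-0.011  0.005 -1.   ] F [-1.   0.9 -1. ] op 0.0855 j [-0.39  0.56  1.54 -0.    1.05 -2.04]
reader frame mm -5.1 -203.0
```

View pics/e1.png

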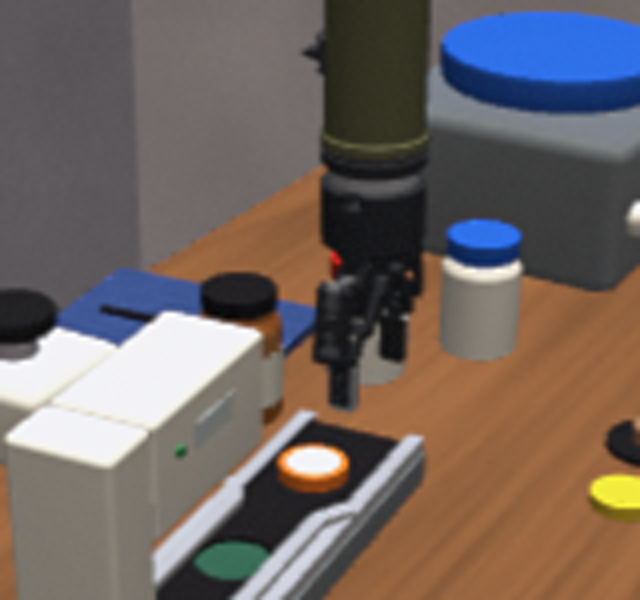

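View pics/e2.png

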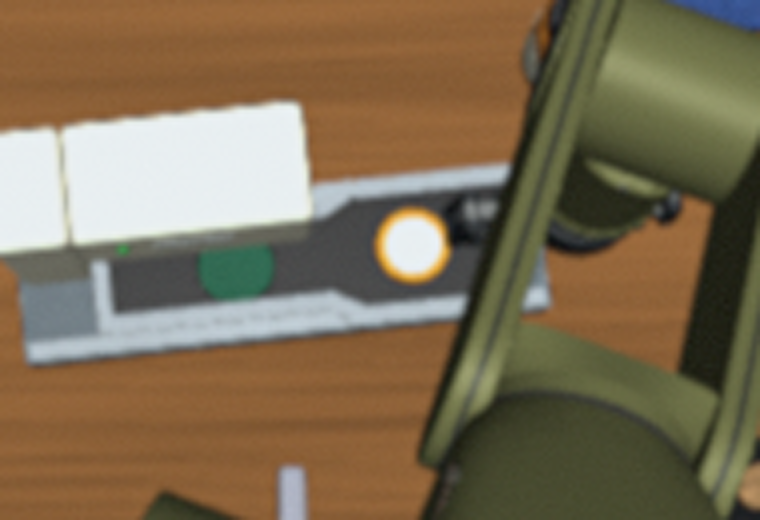

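>>> apply_moves([
  {"claw": 0,"travel": [0,0,-0.01],"roll": 0},
  {"claw": 0,"travel": [0,0,-0.01],"roll": 0},
  {"claw": 0,"travel": [0,0,-0.005],"roll": 0},
  {"claw": 0,"travel": [0,0,0],"roll": 0},
  {"claw": 0,"travel": [0,0,0],"roll": 0},
])

```text
time: 9.38
eef_pos: [0.6162, -0.2064, 0.044]
tcp_rot: [-0.042, 0.999, 0.0, -0.0]
wrist_force: [-0.2, -0.0, 0.2]
opening: 0.0853
```

```bash
python3 st.py
```

```text
t 9.38 pos [ 0.6162 -0.2064  0.044 ] jaw 1.654 z [-0.001  0.    -1.   ] F [-0.2 -0.   0.2] op 0.0853 j [-0.39  0.58  1.56  0.    1.   -2.04]
reader frame mm -0.8 -205.0
```

>>> apply_moves([
  {"claw": 0,"travel": [0,0,-0.006],"roll": 0},
  {"claw": 0,"travel": [0,0,-0.004],"roll": 0},
  {"claw": 0,"travel": [0,0,-0.002],"roll": 0},
  {"claw": 0,"travel": [0,0,-0.001],"roll": 0},
  {"claw": 0,"travel": [0,0,-0.001],"roll": 0},
])

```text
time: 9.8
eef_pos: [0.6163, -0.2065, 0.0301]
tcp_rot: [-0.042, 0.999, 0.0, -0.0]
wrist_force: [0.1, 0.5, -1.2]
opening: 0.0851
```

>>> apply_moves([
  {"claw": 0,"travel": [0,0,-0.0005],"roll": 0},
  {"claw": 0,"travel": [0,0,-0.0005],"roll": 0},
  {"claw": 0,"travel": [0,0,-0.0005],"roll": 0},
  {"claw": 0,"travel": [0,0,-0.0005],"roll": 0},
  {"claw": 0,"travel": [0,0,0],"roll": 0},
])

```text
time: 10.22
eef_pos: [0.6164, -0.2065, 0.0283]
tcp_rot: [-0.042, 0.999, 0.0, -0.0]
wrist_force: [0.4, -0.0, -0.0]
opening: 0.0857
```

>>> apply_moves([
  {"claw": 0,"travel": [0,0,-0.0005],"roll": 0},
  {"claw": 0,"travel": [0,0,-0.0005],"roll": 0},
  {"claw": 0,"travel": [0,0,-0.0005],"roll": 0},
  {"claw": 0,"travel": [0,0,0],"roll": 0},
  {"claw": 0,"travel": [0,0,0],"roll": 0},
])

```text
time: 10.63
eef_pos: [0.6165, -0.2066, 0.0269]
tcp_rot: [-0.042, 0.999, -0.0, 0.0]
wrist_force: [0.4, 0.1, 0.7]
opening: 0.0853
```

>>> apply_moves([
  {"claw": 0,"travel": [0,0,-0.0005],"roll": 0},
  {"claw": 0,"travel": [0,0,-0.0005],"roll": 0},
  {"claw": 0,"travel": [0,0,-0.0005],"roll": 0},
  {"claw": 0,"travel": [0,0,0],"roll": 0},
  {"claw": 0,"travel": [0,0,0],"roll": 0},
])

```text
time: 11.05
eef_pos: [0.6165, -0.2066, 0.0268]
tcp_rot: [-0.042, 0.999, -0.0, 0.0]
wrist_force: [-1.9, 0.0, 10.0]
opening: 0.0855
```

Touchdown: the open finger's tip is at z=40 when the TCP is at 0.027. I raise to a tip height of about 47 mm, then push gently along the strip at about 40 mm/s.

>>> apply_moves([
  {"claw": 0,"travel": [0,0,0.005],"roll": 0},
  {"claw": 0,"travel": [0,0,0.004],"roll": 0},
  {"claw": 0,"travel": [-0.0003,0.0033,0],"roll": 0},
  {"claw": 0,"travel": [-0.0003,0.0033,0],"roll": 0},
  {"claw": 0,"travel": [-0.0003,0.0033,0],"roll": 0},
])

```text
time: 11.47
eef_pos: [0.6153, -0.1962, 0.0341]
tcp_rot: [-0.042, 0.999, 0.0, -0.0]
wrist_force: [-0.3, -0.2, -0.6]
opening: 0.0854
```

>>> apply_moves([
  {"claw": 0,"travel": [-0.0003,0.0033,0],"roll": 0},
  {"claw": 0,"travel": [-0.0003,0.0033,0],"roll": 0},
  {"claw": 0,"travel": [-0.0003,0.0033,0],"roll": 0},
  {"claw": 0,"travel": [-0.0003,0.0033,0],"roll": 0},
  {"claw": 0,"travel": [-0.0003,0.0033,0],"roll": 0},
])

```text
time: 11.88
eef_pos: [0.6139, -0.1797, 0.0341]
tcp_rot: [-0.042, 0.999, 0.0, -0.0]
wrist_force: [0.1, -1.3, -0.8]
opening: 0.0853
```

```bash
python3 st.py
cat > look.py <<'E'
import sys
from h import *
n=sys.argv[1]
s=r.camera("side");t=r.camera("top")
cv2.imwrite(f"pics/{n}s.png",cv2.resize(s[110:230,240:400],None,fx=5,fy=5,interpolation=cv2.INTER_CUBIC))
cv2.imwrite(f"pics/{n}t.png",cv2.resize(t[140:230,250:400],None,fx=5,fy=5,interpolation=cv2.INTER_CUBIC))
E
python3 look.py f
```

```text
t 11.88 pos [ 0.6139 -0.1797  0.0341] jaw 1.654 z [-0.  0. -1.] F [ 0.1 -1.3 -0.8] op 0.0853 j [-0.35  0.58  1.59 -0.    0.97 -2.  ]
reader frame mm -0.9 -178.3
```

View pics/fs.png

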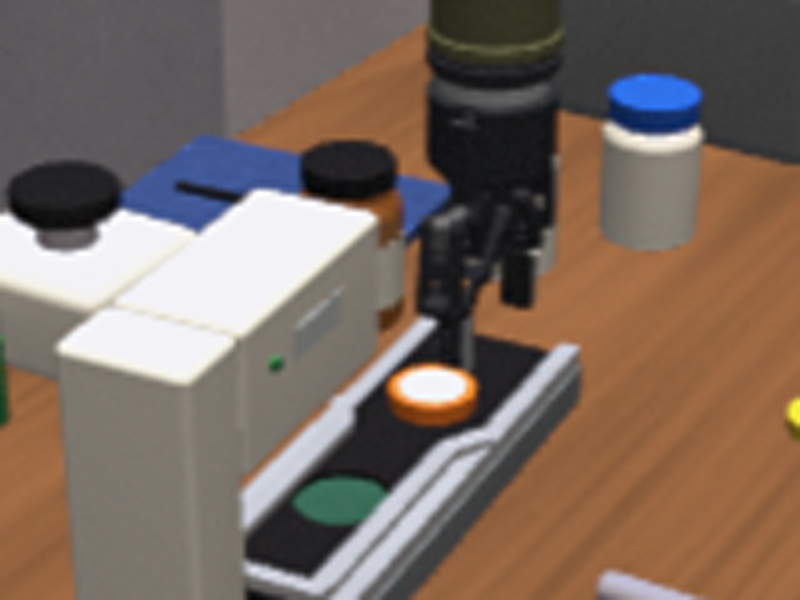

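View pics/ft.png

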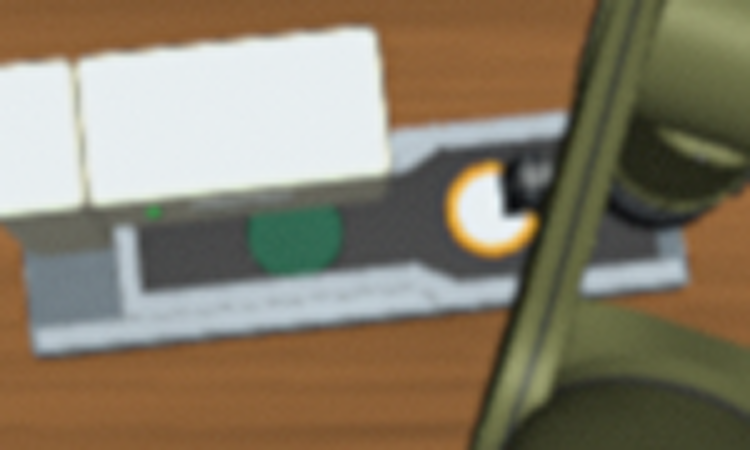

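The finger back is engaging the disc (zoom side (432,393)), and the disc is sliding flat towards the funnel. I continue.

>>> apply_moves([
  {"claw": 0,"travel": [-0.0003,0.0033,0],"roll": 0},
  {"claw": 0,"travel": [-0.0003,0.0033,0],"roll": 0},
  {"claw": 0,"travel": [-0.0003,0.0033,0],"roll": 0},
  {"claw": 0,"travel": [-0.0003,0.0033,0],"roll": 0},
  {"claw": 0,"travel": [-0.0003,0.0033,0],"roll": 0},
])

```text
time: 12.4
eef_pos: [0.6125, -0.1633, 0.0343]
tcp_rot: [-0.042, 0.999, -0.0, -0.0]
wrist_force: [0.2, -0.5, -0.7]
opening: 0.0851
```

>>> apply_moves([
  {"claw": 0,"travel": [-0.0003,0.0033,0],"roll": 0},
  {"claw": 0,"travel": [-0.0003,0.0033,0],"roll": 0},
  {"claw": 0,"travel": [-0.0003,0.0033,0],"roll": 0},
  {"claw": 0,"travel": [-0.0003,0.0033,0],"roll": 0},
  {"claw": 0,"travel": [-0.0003,0.0033,0],"roll": 0},
])

```text
time: 12.82
eef_pos: [0.611, -0.1468, 0.0343]
tcp_rot: [-0.042, 0.999, -0.0, 0.0]
wrist_force: [-0.2, -1.2, -0.4]
opening: 0.0854
```

```bash
python3 st.py; python3 look.py k
```

```text
t 12.82 pos [ 0.611  -0.1468  0.0343] jaw 1.654 z [ 0. -0. -1.] F [-0.2 -1.2 -0.4] op 0.0854 j [-0.3   0.57  1.61 -0.    0.95 -1.96]
reader frame mm -1.0 -145.2
```

View pics/ks.png

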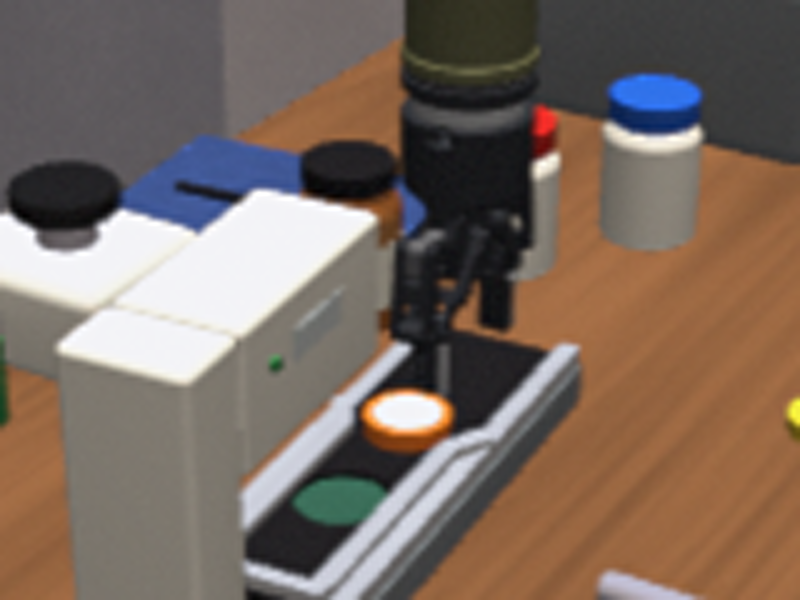

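View pics/kt.png

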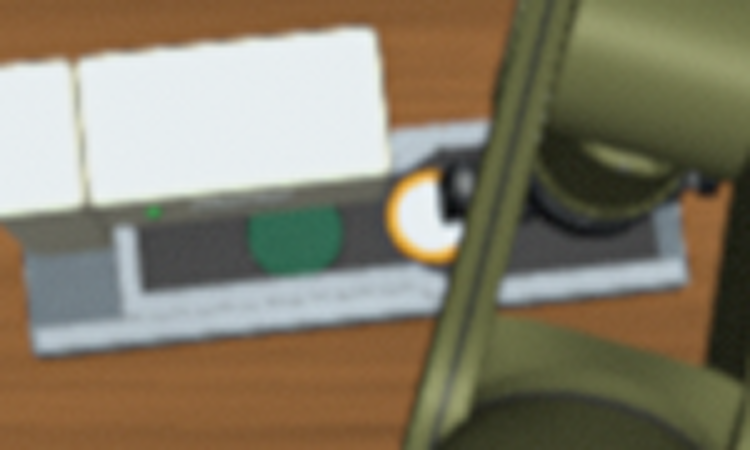

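The disc is in the funnel, centred at top zoom (430,215). Five more rows with this centred push, keeping the knuckles short of the head.

>>> apply_moves([
  {"claw": 0,"travel": [-0.0003,0.003,0],"roll": 0},
  {"claw": 0,"travel": [-0.0003,0.003,0],"roll": 0},
  {"claw": 0,"travel": [-0.0003,0.003,0],"roll": 0},
  {"claw": 0,"travel": [-0.0003,0.003,0],"roll": 0},
  {"claw": 0,"travel": [-0.0003,0.003,0],"roll": 0},
])

```text
time: 13.33
eef_pos: [0.6095, -0.1319, 0.0343]
tcp_rot: [-0.042, 0.999, -0.0, 0.0]
wrist_force: [0.1, -0.4, 0.4]
opening: 0.0851
```

```bash
python3 st.py; python3 look.py l
```

```text
t 13.33 pos [ 0.6095 -0.1319  0.0343] jaw 1.654 z [ 0. -0. -1.] F [ 0.1 -0.4  0.4] op 0.0851 j [-0.28  0.57  1.63 -0.    0.95 -1.93]
reader frame mm -1.3 -130.2
```

View pics/ls.png

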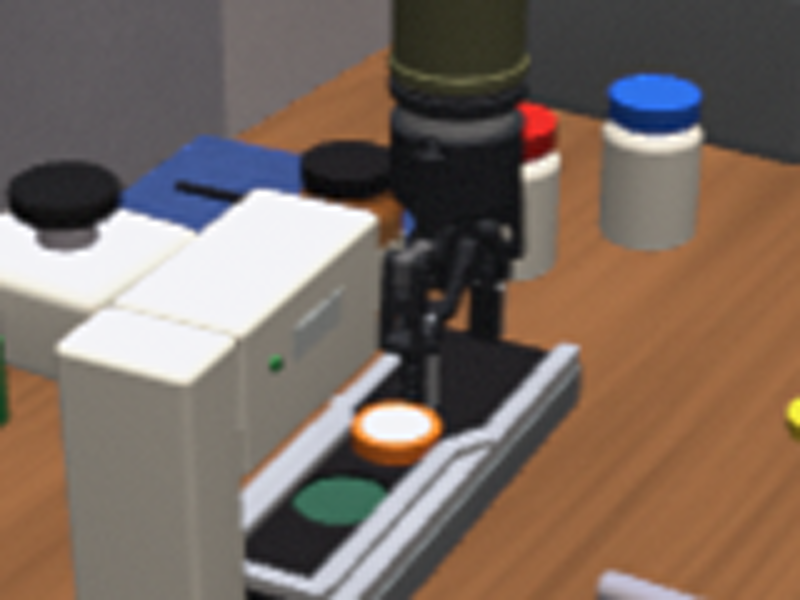

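View pics/lt.png

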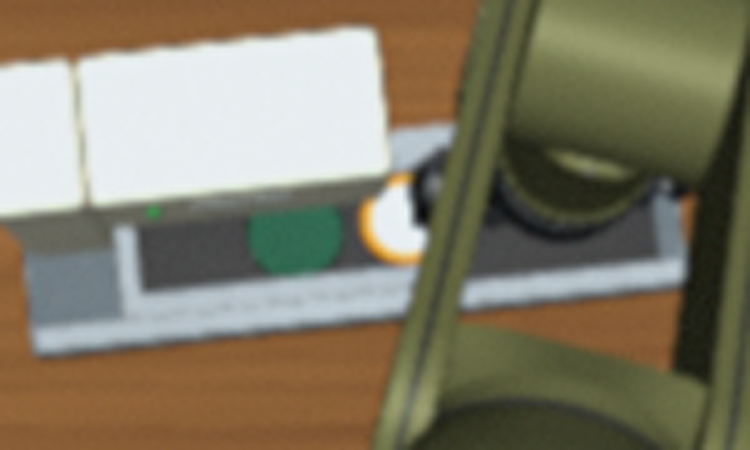

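The disc is between the rails at about y=-48, and the pocket centre is ~54 mm ahead. I back off and turn the tool 20° to shift it towards the robot, so the body and knuckles pass in front of the head.

>>> apply_moves([
  {"claw": 0,"travel": [0.001,-0.012,0],"roll": 0},
  {"claw": 0,"travel": [0,-0.004,0.012],"roll": 0},
  {"claw": 0,"travel": [-0.0137,0,0],"roll": -0.1163},
  {"claw": 0,"travel": [-0.0137,0,0],"roll": -0.1163},
  {"claw": 0,"travel": [-0.0137,0,0],"roll": -0.1163},
])

```text
time: 13.85
eef_pos: [0.5695, -0.1494, 0.0465]
tcp_rot: [0.135, 0.991, -0.0, 0.0]
wrist_force: [0.1, -0.3, 0.5]
opening: 0.0853
```

>>> apply_moves([
  {"claw": 0,"travel": [0,0.003,0],"roll": 0},
  {"claw": 0,"travel": [0,0.003,0],"roll": 0},
  {"claw": 0,"travel": [0,0.002,0],"roll": 0},
  {"claw": 0,"travel": [0,0,0],"roll": 0},
  {"claw": 0,"travel": [0,0,0],"roll": 0},
])

```text
time: 14.27
eef_pos: [0.5706, -0.1402, 0.0464]
tcp_rot: [0.132, 0.991, -0.0, 0.001]
wrist_force: [0.3, 0.0, -0.5]
opening: 0.0854
```

```bash
python3 st.py; python3 look.py m
```

```text
t 14.27 pos [ 0.5706 -0.1402  0.0464] jaw 1.307 z [ 0.001 -0.    -1.   ] F [ 0.3  0.  -0.5] op 0.0854 j [-0.31  0.51  1.7  -0.    0.93 -1.62]
reader frame mm -40.8 -135.3
```

View pics/ms.png

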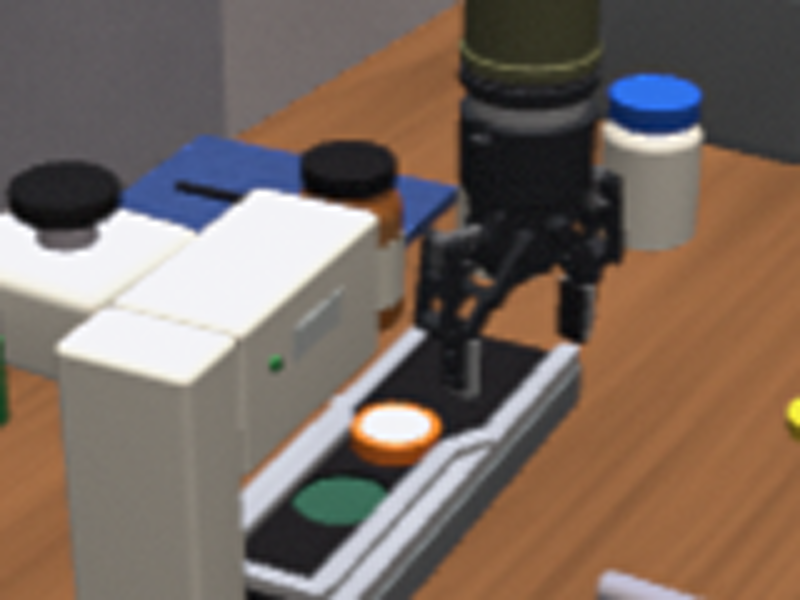

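View pics/mt.png

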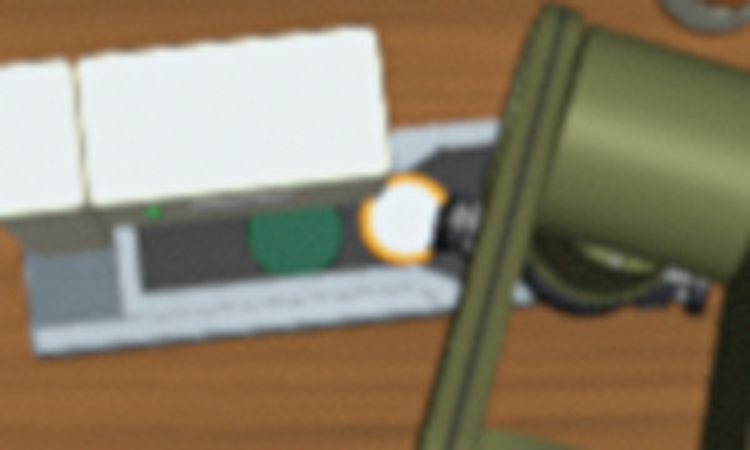

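>>> apply_moves([
  {"claw": 0,"travel": [-0.0012,0,-0.006],"roll": 0},
  {"claw": 0,"travel": [0,0,-0.0055],"roll": 0},
  {"claw": 0,"travel": [-0.0003,0.003,0],"roll": 0},
  {"claw": 0,"travel": [-0.0003,0.003,0],"roll": 0},
  {"claw": 0,"travel": [-0.0003,0.003,0],"roll": 0},
])

```text
time: 14.78
eef_pos: [0.5671, -0.1308, 0.0345]
tcp_rot: [0.132, 0.991, 0.0, -0.0]
wrist_force: [-0.3, 0.9, 0.2]
opening: 0.0853
```

>>> apply_moves([
  {"claw": 0,"travel": [-0.0002,0.003,0],"roll": 0},
  {"claw": 0,"travel": [-0.0002,0.003,0],"roll": 0},
  {"claw": 0,"travel": [-0.0003,0.003,0],"roll": 0},
  {"claw": 0,"travel": [-0.0002,0.003,0],"roll": 0},
  {"claw": 0,"travel": [-0.0003,0.003,0],"roll": 0},
])

```text
time: 15.2
eef_pos: [0.5662, -0.1158, 0.035]
tcp_rot: [0.132, 0.991, -0.0, 0.0]
wrist_force: [0.7, -0.5, 0.8]
opening: 0.0854
```

```bash
python3 st.py; python3 look.py n
```

```text
t 15.2 pos [ 0.5662 -0.1158  0.035 ] jaw 1.305 z [ 0. -0. -1.] F [ 0.7 -0.5  0.8] op 0.0854 j [-0.27  0.52  1.73 -0.    0.89 -1.58]
reader frame mm -43.1 -110.7
```

View pics/ns.png

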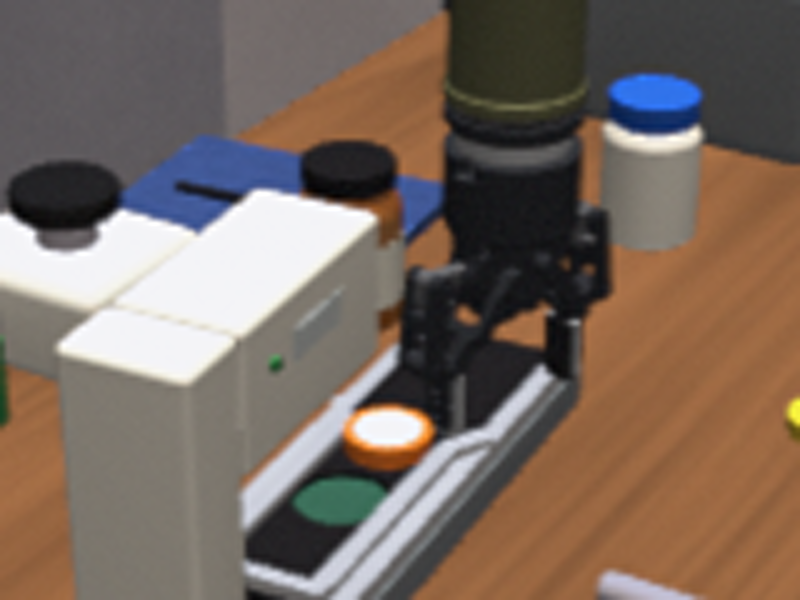

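View pics/nt.png

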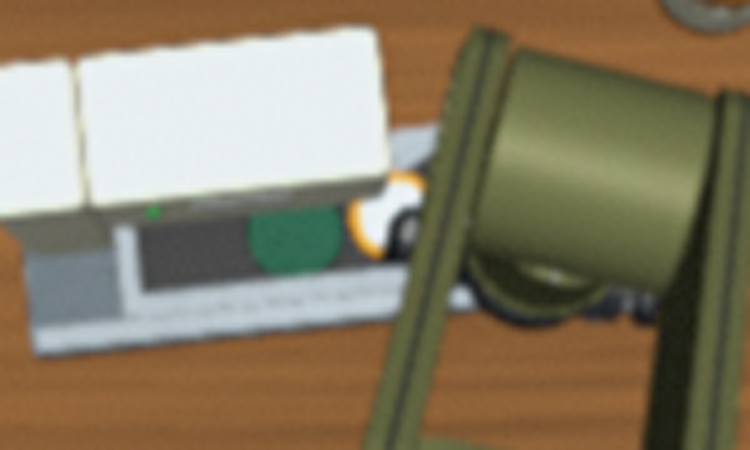

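The disc has moved on to side zoom (388,432) under the offset finger. There is no contact force yet and the knuckle stays in front of the head. I continue at about 30 mm/s.

>>> apply_moves([
  {"claw": 0,"travel": [-0.0002,0.0025,0],"roll": 0},
  {"claw": 0,"travel": [-0.0002,0.0025,0],"roll": 0},
  {"claw": 0,"travel": [-0.0002,0.0025,0],"roll": 0},
  {"claw": 0,"travel": [-0.0002,0.0025,0],"roll": 0},
  {"claw": 0,"travel": [-0.0002,0.0025,0],"roll": 0},
])

```text
time: 15.72
eef_pos: [0.563, -0.1038, 0.0345]
tcp_rot: [0.132, 0.991, -0.001, -0.002]
wrist_force: [-5.6, -3.7, 3.1]
opening: 0.0851
```

>>> apply_moves([
  {"claw": 0,"travel": [-0.0002,0.0025,0],"roll": 0},
  {"claw": 0,"travel": [-0.0002,0.0025,0],"roll": 0},
  {"claw": 0,"travel": [-0.0002,0.0025,0],"roll": 0},
  {"claw": 0,"travel": [-0.0002,0.0025,0],"roll": 0},
  {"claw": 0,"travel": [-0.0002,0.0025,0],"roll": 0},
])

```text
time: 16.13
eef_pos: [0.5596, -0.091, 0.034]
tcp_rot: [0.132, 0.991, -0.0, -0.004]
wrist_force: [-8.9, -3.9, 3.2]
opening: 0.0854
```

```bash
python3 st.py; python3 look.py o
```

```text
t 16.13 pos [ 0.5596 -0.091   0.034 ] jaw 1.306 z [-0.008  0.    -1.   ] F [-8.9 -3.9  3.2] op 0.0854 j [-0.23  0.51  1.75 -0.    0.89 -1.54]
reader frame mm -47.6 -85.3
```

View pics/os.png

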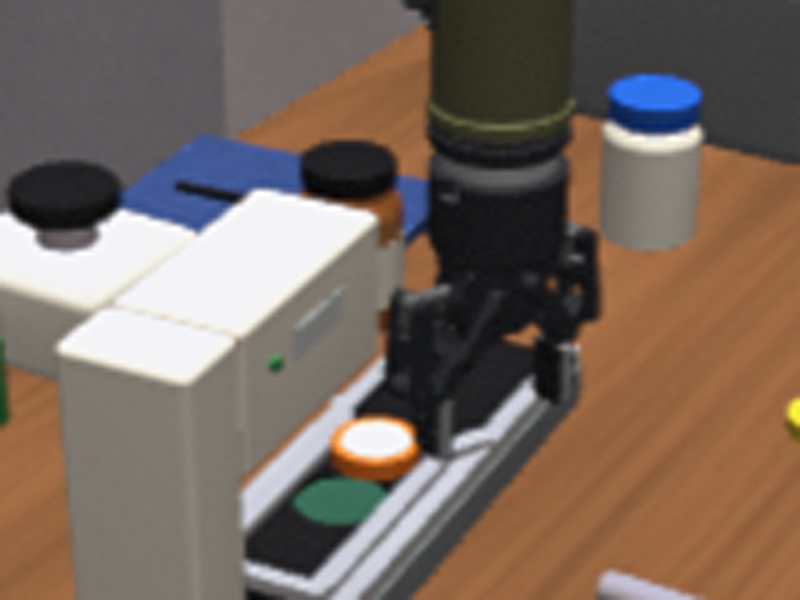

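View pics/ot.png

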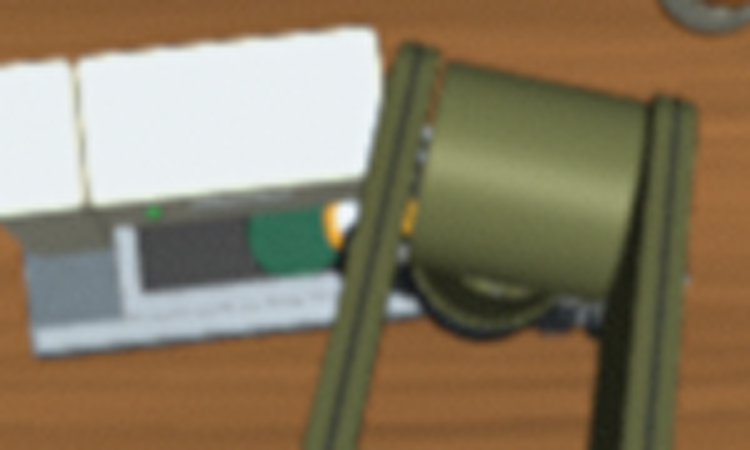

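Run:
```python
from h import *
C,S=np.cos(.083),np.sin(.083)
for n,roi in(("f",0),("k",0),("l",0),("m",0),("n",0),("o",0)):
    im=cv2.imread(f"pics/{n}s.png").astype(int)
    # white top face
    m=(im.min(2)>190);m[:370]=0;m[:, :300]=0;m[:,480:]=0
    k,lab,st,ce=cv2.connectedComponentsWithStats(m.astype(np.uint8));i=1+np.argmax(st[1:,4]);x0,y0,w,h=st[i][:4]
    o=(im[...,2]-im[...,0]>90)&(im[...,2]>170);o[:370]=0;o[:,:300]=0;o[:,500:]=0
    ys,xs=np.nonzero(o)
    U,V=x0+w/2-.5,y0+h/2-.5
    w_=back("side",[(U+.5)/5-.5+240,(V+.5)/5-.5+110],.052);v=w_[:2]-[.6,-.002]
    print(n,U,V,st[i][4],xs.min(),xs.max(),"reader",((C*v[0]+S*v[1])*1e3).round(1),((-S*v[0]+C*v[1])*1e3).round(1))
im=cv2.imread("pics/ms.png").astype(int)
g=(im[...,1]-im[...,2]>25)&(im[...,1]-im[...,0]>3);g[:460]=0
ys,xs=np.nonzero(g);print(xs.min(),xs.max(),ys.min(),ys.max())
```

```text
f 389.5 511.5 2824 389 475 reader -38.6 27.1
k 389.5 511.5 2855 363 450 reader -38.6 27.1
l 389.5 511.5 2868 352 440 reader -38.6 27.1
m 389.5 511.5 2872 351 439 reader -38.6 27.1
n 389.5 511.5 2886 344 432 reader -38.6 27.1
o 406.5 527.0 2638 331 415 reader -53.1 36.4
293 386 477 524
```

The forces (-9, -4 N) show the offset finger wedging the disc against the far rail. The disc is at about y=-16. I back off and re-engage nearer the centre line with a smaller turn (14°).

>>> apply_moves([
  {"claw": 0,"travel": [0.001,-0.0125,0],"roll": 0},
  {"claw": 0,"travel": [0.001,-0.0125,0],"roll": 0},
  {"claw": 0,"travel": [0.001,0.001,0],"roll": 0.035},
  {"claw": 0,"travel": [0.002,0.002,0],"roll": 0.035},
  {"claw": 0,"travel": [0.002,0.002,0],"roll": 0.035},
])

```text
time: 16.65
eef_pos: [0.5725, -0.1124, 0.0351]
tcp_rot: [0.08, 0.997, -0.0, 0.001]
wrist_force: [-2.0, -1.9, 0.3]
opening: 0.0852
```

>>> apply_moves([
  {"claw": 0,"travel": [0.002,0.002,0],"roll": 0},
  {"claw": 0,"travel": [0.001,0.001,0],"roll": 0},
  {"claw": 0,"travel": [0.001,0.001,0],"roll": 0},
  {"claw": 0,"travel": [0,0,0],"roll": 0},
  {"claw": 0,"travel": [0,0,0],"roll": 0},
])

```text
time: 17.07
eef_pos: [0.572, -0.1093, 0.0348]
tcp_rot: [0.08, 0.997, -0.002, -0.003]
wrist_force: [-9.3, -7.8, 5.4]
opening: 0.0852
```

```bash
python3 st.py; python3 look.py q
```

```text
t 17.07 pos [ 0.572  -0.1093  0.0348] jaw 1.411 z [-0.006 -0.003 -1.   ] F [-9.3 -7.8  5.4] op 0.0852 j [-0.26  0.53  1.72 -0.01  0.9  -1.67]
reader frame mm -36.8 -104.7
```

View pics/qs.png

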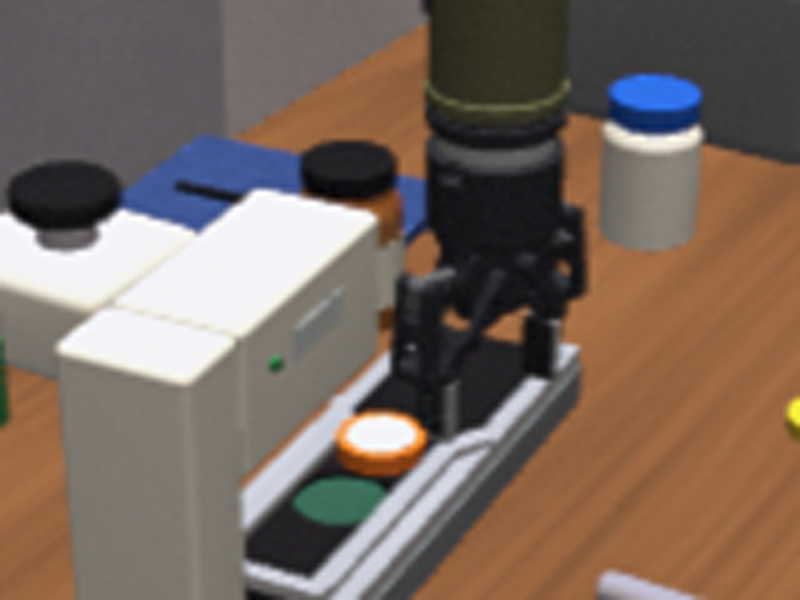

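View pics/qt.png

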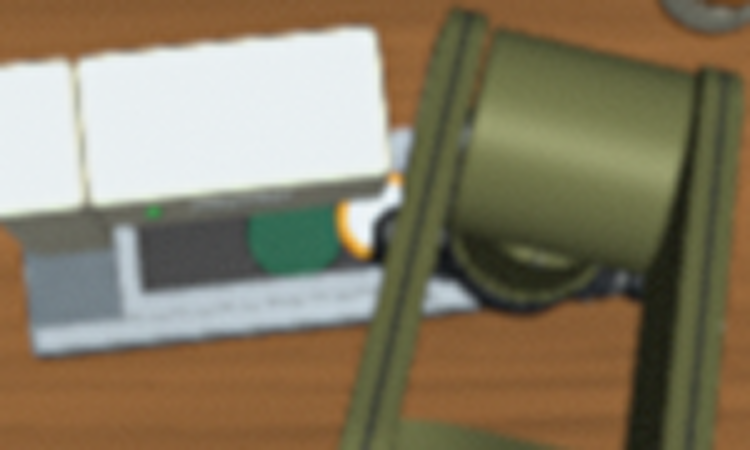

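Run:
```python
from h import *
x=r.state();F=x["wrist_force"];M=x["wrist_torque"];print(F,M)
# closest point on line of action to ref, and param
p0=np.cross(F,M)/(F@F);print("p0",p0,"dir",F/np.linalg.norm(F),"parallel M",M@F/np.linalg.norm(F))
```

```text
[-9.73931378 -7.97870828  6.04175447] [-0.86709457  1.37628157  0.31390099]
p0 [-0.05548075 -0.01118669 -0.1042081 ] dir [-0.69741668 -0.57134253  0.43264037] parallel M -0.04579574910570006
```

The torque shows the contact is at the fingertip on the disc, from my diagonal approach dragging it sideways, and not on the head. I release it by backing off, then push straight.

>>> apply_moves([
  {"claw": 0,"travel": [0.0004,-0.005,0],"roll": 0},
  {"claw": 0,"travel": [0.0004,-0.005,0],"roll": 0},
  {"claw": 0,"travel": [0,0,0],"roll": 0},
  {"claw": 0,"travel": [0,0,0],"roll": 0},
  {"claw": 0,"travel": [0,0,0],"roll": 0},
])

```text
time: 17.58
eef_pos: [0.5768, -0.1172, 0.0349]
tcp_rot: [0.081, 0.997, 0.0, 0.001]
wrist_force: [-0.6, 0.3, 1.0]
opening: 0.0854
```

```bash
cat >> st.py <<'E'
F=x["wrist_force"];M=x["wrist_torque"];d=F/np.linalg.norm(F);p0=np.cross(F,M)/(F@F)
Fr=[C*F[0]+S*F[1],-S*F[0]+C*F[1],F[2]];print("F reader",np.round(Fr,1))
if np.linalg.norm(F)>3:
  for z in(-.154,-.11,-.08):
    if abs(d[2])>.15:
        q=p0+d*(z-p0[2])/d[2];print("z",z,"contact rel reader",((C*q[0]+S*q[1])*1e3).round(1),((-S*q[0]+C*q[1])*1e3).round(1))
  print("p0",p0.round(3),"d",d.round(2))
E
python3 st.py; python3 look.py r_
```

```text
t 17.58 pos [ 0.5768 -0.1172  0.0349] jaw 1.409 z [ 0.001  0.    -1.   ] F [-0.6  0.3  1. ] op 0.0854 j [-0.27  0.53  1.71  0.    0.9  -1.68]
reader frame mm -32.6 -112.9
F reader [-0.6  0.4  1. ]
```

View pics/r_s.png

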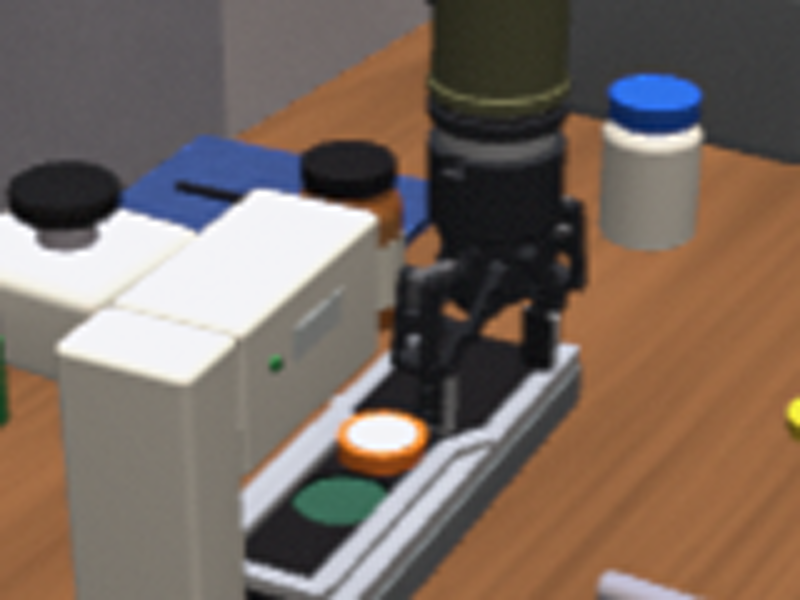

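>>> apply_moves([
  {"claw": 0,"travel": [-0.0002,0.0025,0],"roll": 0},
  {"claw": 0,"travel": [-0.0002,0.0025,0],"roll": 0},
  {"claw": 0,"travel": [-0.0002,0.0025,0],"roll": 0},
  {"claw": 0,"travel": [-0.0002,0.0025,0],"roll": 0},
  {"claw": 0,"travel": [-0.0002,0.0025,0],"roll": 0},
])

```text
time: 18.1
eef_pos: [0.572, -0.1051, 0.0346]
tcp_rot: [0.079, 0.997, -0.001, -0.003]
wrist_force: [-7.5, -6.9, 4.4]
opening: 0.0853
```

```bash
python3 st.py; python3 look.py u
```

```text
t 18.1 pos [ 0.572  -0.1051  0.0346] jaw 1.412 z [-0.005 -0.001 -1.   ] F [-7.5 -6.9  4.4] op 0.0853 j [-0.25  0.53  1.72 -0.    0.9  -1.66]
reader frame mm -36.4 -100.4
F reader [-8.1 -6.2  4.4]
z -0.154 contact rel reader 15.2 47.6
z -0.11 contact rel reader -65.5 -14.6
z -0.08 contact rel reader -120.6 -57.0
p0 [-0.056 -0.012 -0.115] d [-0.68 -0.62  0.4 ]
```

View pics/us.png

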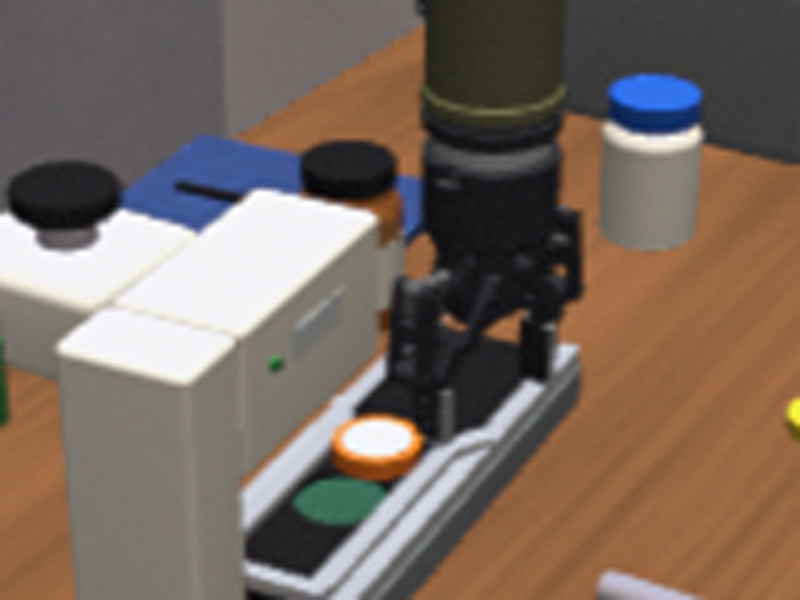

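The contact sits too far off-centre, so the disc rolls along the far rail and the lateral force builds, though it stays under 11 N. I back off, then push while drifting slightly towards -x so friction pulls the disc off that rail.

>>> apply_moves([
  {"claw": 0,"travel": [0.0003,-0.004,0],"roll": 0},
  {"claw": 0,"travel": [0.0003,-0.004,0],"roll": 0},
  {"claw": 0,"travel": [0.0006,0,0],"roll": 0},
  {"claw": 0,"travel": [0,0,0],"roll": 0},
  {"claw": 0,"travel": [0,0,0],"roll": 0},
])

```text
time: 18.62
eef_pos: [0.5767, -0.1126, 0.0349]
tcp_rot: [0.08, 0.997, 0.0, 0.0]
wrist_force: [-1.2, 1.2, -0.6]
opening: 0.0854
```

```bash
python3 st.py
```

```text
t 18.62 pos [ 0.5767 -0.1126  0.0349] jaw 1.41 z [ 0.001  0.    -1.   ] F [-1.2  1.2 -0.6] op 0.0854 j [-0.26  0.53  1.71  0.    0.9  -1.67]
reader frame mm -32.4 -108.3
F reader [-1.1  1.3 -0.6]
```

>>> apply_moves([
  {"claw": 0,"travel": [-0.0003,0.003,0],"roll": 0},
  {"claw": 0,"travel": [-0.0006,0.0025,0],"roll": 0},
  {"claw": 0,"travel": [-0.0006,0.0025,0],"roll": 0},
  {"claw": 0,"travel": [-0.0006,0.0025,0],"roll": 0},
  {"claw": 0,"travel": [-0.0006,0.0025,0],"roll": 0},
])

```text
time: 19.03
eef_pos: [0.5717, -0.0997, 0.0346]
tcp_rot: [0.08, 0.997, -0.0, -0.001]
wrist_force: [-5.3, -4.1, 1.7]
opening: 0.0854
```

```bash
python3 st.py
```

```text
t 19.03 pos [ 0.5717 -0.0997  0.0346] jaw 1.411 z [-0.003 -0.001 -1.   ] F [-5.3 -4.1  1.7] op 0.0854 j [-0.24  0.52  1.72 -0.    0.9  -1.65]
reader frame mm -36.3 -95.0
F reader [-5.6 -3.7  1.7]
z -0.154 contact rel reader 67.5 70.0
z -0.11 contact rel reader -82.6 -27.1
z -0.08 contact rel reader -185.0 -93.3
p0 [-0.038 -0.001 -0.123] d [-0.77 -0.59  0.24]
```

```bash
python3 - <<'E'
from h import *
C,S=np.cos(.083),np.sin(.083)
s=r.camera("side")
k=9;x0,y0,x1,y1=290,160,360,225
a=cv2.resize(s[y0:y1,x0:x1],None,fx=k,fy=k,interpolation=cv2.INTER_CUBIC)
def W(P): return [.6+C*P[0]-S*P[1],-.002+S*P[0]+C*P[1],P[2]]
def pt(P):
    q=proj("side",W(P))[0];return tuple(((q-[x0,y0]+.5)*k-.5).round().astype(int).tolist())
cv2.line(a,pt([.002,-.045,.102]),pt([.002,.105,.102]),(255,0,255),1)
cv2.line(a,pt([.002,-.045,.102]),pt([.002,-.045,.187]),(255,0,255),1)
for x in(-.0265,.0265): cv2.line(a,pt([x,-.055,.046]),pt([x,.095,.046]),(0,255,0),1)
for yy in(-.03,-.02,-.01,.006):
    cv2.circle(a,pt([0,yy,.052]),3,(0,0,255),-1)
th=np.linspace(0,6.283,60);cv2.polylines(a,[np.array([pt([.027*np.cos(t),.006+.027*np.sin(t),.04]) for t in th])],True,(255,255,0),1)
cv2.imwrite("pics/v.png",a)
E
python3 look.py v
```

```text
(no output)
```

View pics/v.png

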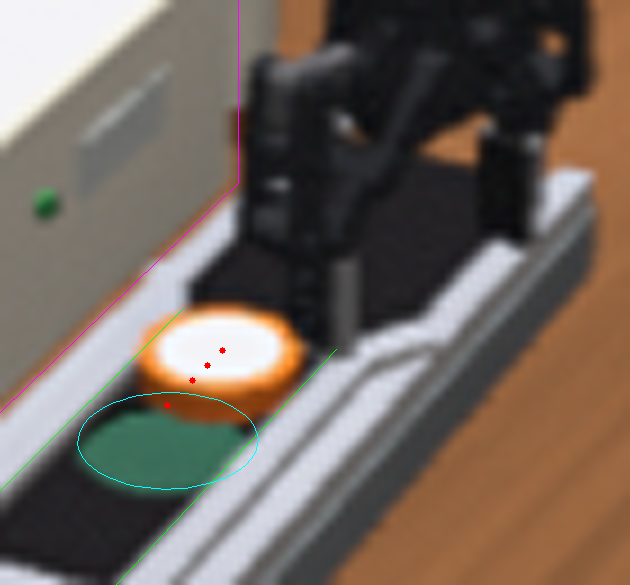

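View pics/vt.png

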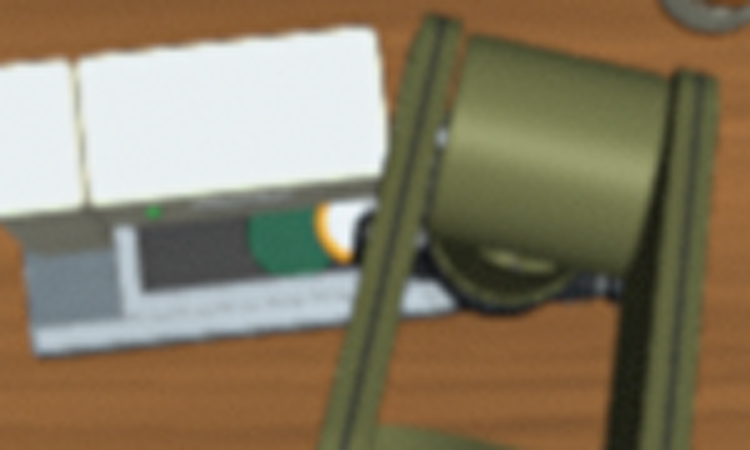

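The zoom shows the disc flat at about y=-29, still short of the pocket. The knuckle bar appears not yet to overlap the head's face. I'll measure the real finger and knuckle outline by overlaying candidate points.

Run:
```python
from h import *
from scipy.spatial.transform import Rotation as Ro
x=r.state();print(x["time"],x["wrist_force"].round(1))
s=r.camera("side")
k=9;x0,y0,x1,y1=285,130,365,195
a=cv2.resize(s[y0:y1,x0:x1],None,fx=k,fy=k,interpolation=cv2.INTER_CUBIC)
R=Ro.from_quat(x["tcp_rot"]).as_matrix();T=x["eef_pos"]
sg=1 if R[1,1]>0 else -1
def pt(P): # tool: outward jaw, perp(right +x), height above TCP
    w=T+R[:,1]*sg*P[0]+np.array([R[1,1]*sg,-R[0,1]*sg,0])*P[1]+np.array([0,0,1])*P[2]
    q=proj("side",w)[0];return tuple(((q-[x0,y0]+.5)*k-.5).round().astype(int).tolist())
for rad,col in((.05,(0,255,255)),(.057,(0,200,0)),(.067,(255,255,0)),(.077,(0,0,255))):
    for w in(-.011,.011): cv2.line(a,pt([rad,w,.013]),pt([rad,w,.12]),col,1)
    for h in(.013,.05,.075,.1): cv2.line(a,pt([rad,-.011,h]),pt([rad,.011,h]),col,1)
C,S=np.cos(.083),np.sin(.083)
def W(P): return [.6+C*P[0]-S*P[1],-.002+S*P[0]+C*P[1],P[2]]
def pw(P):
    q=proj("side",W(P))[0];return tuple(((q-[x0,y0]+.5)*k-.5).round().astype(int).tolist())
cv2.line(a,pw([.002,-.045,.102]),pw([.002,-.045,.187]),(255,0,255),1);cv2.line(a,pw([.002,-.045,.102]),pw([.002,.1,.102]),(255,0,255),1)
cv2.imwrite("pics/w.png",a)
```

```text
19.1833 [-4.4 -2.7  2.3]
```

View pics/w.png

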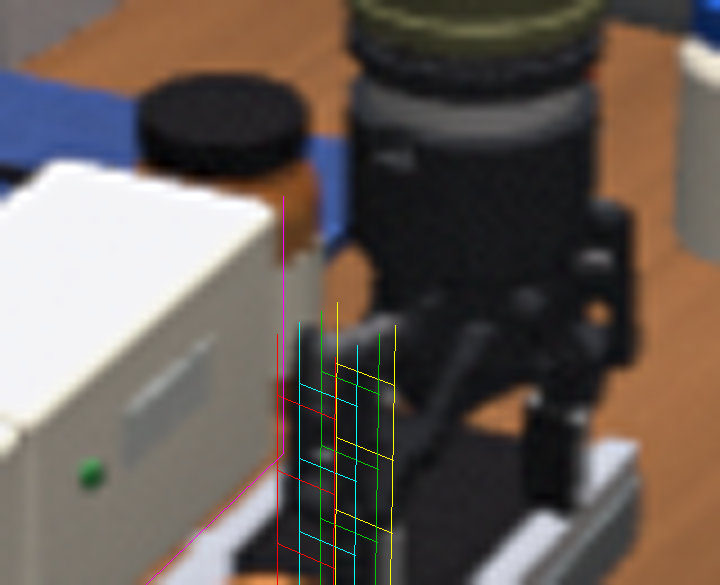

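The measured outline: the knuckle bar reaches 71 mm out and is only 22 mm wide, and the fingertip back is at about 50 mm. So there is room to push nearer the centre line. I back off and re-aim with a 20° turn and contact at x≈-8.

>>> apply_moves([
  {"claw": 0,"travel": [0,-0.005,0],"roll": 0},
  {"claw": 0,"travel": [-0.0002,-0.005,0],"roll": 0},
  {"claw": 0,"travel": [0,0,0],"roll": -0.052},
  {"claw": 0,"travel": [0,0,0],"roll": -0.053},
  {"claw": 0,"travel": [0,0,0],"roll": 0},
])

```text
time: 19.65
eef_pos: [0.5737, -0.1099, 0.0348]
tcp_rot: [0.133, 0.991, 0.0, 0.0]
wrist_force: [-0.3, -0.4, -0.4]
opening: 0.0853
```

```bash
python3 st.py
```

```text
t 19.65 pos [ 0.5737 -0.1099  0.0348] jaw 1.303 z [ 0.001  0.    -1.   ] F [-0.3 -0.4 -0.4] op 0.0853 j [-0.26  0.53  1.72  0.    0.9  -1.57]
reader frame mm -35.1 -105.4
F reader [-0.3 -0.4 -0.4]
```

>>> apply_moves([
  {"claw": 0,"travel": [-0.0002,0.003,0],"roll": 0},
  {"claw": 0,"travel": [-0.0003,0.003,0],"roll": 0},
  {"claw": 0,"travel": [-0.0002,0.003,0],"roll": 0},
  {"claw": 0,"travel": [-0.0003,0.003,0],"roll": 0},
  {"claw": 0,"travel": [-0.0002,0.003,0],"roll": 0},
])

```text
time: 20.07
eef_pos: [0.5707, -0.0949, 0.0347]
tcp_rot: [0.132, 0.991, -0.001, -0.001]
wrist_force: [-5.7, -6.1, 3.1]
opening: 0.0858
```

```bash
python3 st.py
```

```text
t 20.07 pos [ 0.5707 -0.0949  0.0347] jaw 1.307 z [-0.002 -0.001 -1.   ] F [-5.7 -6.1  3.1] op 0.0858 j [-0.24  0.52  1.73 -0.    0.89 -1.54]
reader frame mm -36.9 -90.2
F reader [-6.2 -5.6  3.1]
z -0.154 contact rel reader 36.3 49.3
z -0.11 contact rel reader -50.7 -28.6
z -0.08 contact rel reader -110.0 -81.7
p0 [-0.039 -0.023 -0.115] d [-0.64 -0.68  0.35]
```

>>> apply_moves([
  {"claw": 0,"travel": [-0.0003,0.0025,0],"roll": 0},
  {"claw": 0,"travel": [-0.0003,0.0025,0],"roll": 0},
  {"claw": 0,"travel": [-0.0003,0.0025,0],"roll": 0},
  {"claw": 0,"travel": [-0.0003,0.0025,0],"roll": 0},
  {"claw": 0,"travel": [-0.0003,0.0025,0],"roll": 0},
])

```text
time: 20.48
eef_pos: [0.5653, -0.0838, 0.0346]
tcp_rot: [0.131, 0.991, -0.002, -0.004]
wrist_force: [-12.8, -11.6, 9.0]
opening: 0.0853
```

```bash
python3 st.py
cat > look2.py <<'E'
import sys
from h import *
n=sys.argv[1]
C,S=np.cos(.083),np.sin(.083)
s=r.camera("side")
k=9;x0,y0,x1,y1=280,160,360,225
a=cv2.resize(s[y0:y1,x0:x1],None,fx=k,fy=k,interpolation=cv2.INTER_CUBIC)
def W(P): return [.6+C*P[0]-S*P[1],-.002+S*P[0]+C*P[1],P[2]]
def pt(P):
    q=proj("side",W(P))[0];return tuple(((q-[x0,y0]+.5)*k-.5).round().astype(int).tolist())
for yy in(-.03,-.02,-.01,0,.01): cv2.circle(a,pt([0,yy,.052]),2,(0,0,255),-1)
cv2.imwrite(f"pics/{n}.png",a)
E
python3 look2.py x1
```

```text
t 20.48 pos [ 0.5653 -0.0838  0.0346] jaw 1.308 z [-0.009 -0.003 -1.   ] F [-12.8 -11.6   9. ] op 0.0853 j [-0.22  0.52  1.74 -0.01  0.89 -1.52]
reader frame mm -41.4 -78.7
F reader [-13.8 -10.5   9. ]
z -0.154 contact rel reader 29.0 47.8
z -0.11 contact rel reader -38.5 -3.8
z -0.08 contact rel reader -84.5 -39.0
p0 [-0.052 -0.02  -0.1  ] d [-0.66 -0.6   0.46]
```

View pics/x1.png

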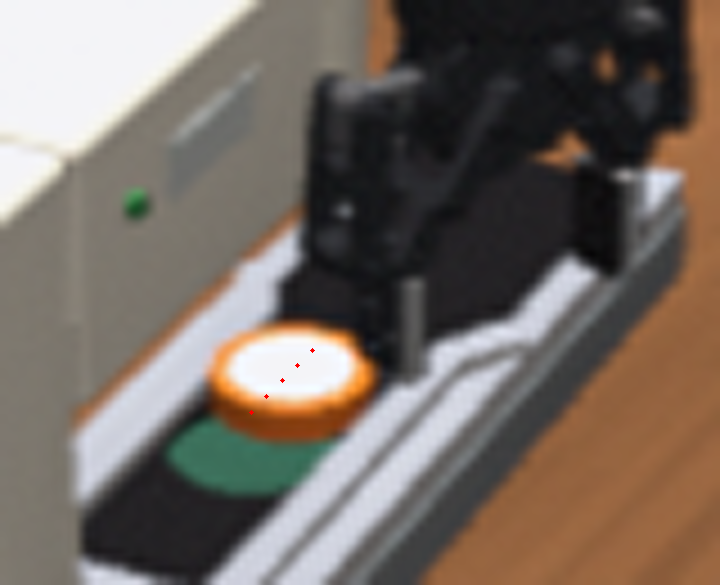

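The disc has advanced to about y=-16. The wrist reads about 19 N, so I relieve it: step away towards -x, come back round behind, and re-push.

>>> apply_moves([
  {"claw": 0,"travel": [-0.005,-0.002,0],"roll": 0},
  {"claw": 0,"travel": [-0.001,-0.006,0],"roll": 0},
  {"claw": 0,"travel": [0.002,-0.004,0],"roll": 0},
  {"claw": 0,"travel": [0.005,0,0],"roll": 0},
  {"claw": 0,"travel": [0,0,0],"roll": 0},
])

```text
time: 20.95
eef_pos: [0.5728, -0.0944, 0.0348]
tcp_rot: [0.132, 0.991, -0.0, 0.0]
wrist_force: [-1.1, -0.8, -0.8]
opening: 0.0857
```

```bash
python3 st.py; python3 look2.py x2
```

```text
t 20.95 pos [ 0.5728 -0.0944  0.0348] jaw 1.305 z [ 0.001 -0.    -1.   ] F [-1.1 -0.8 -0.8] op 0.0857 j [-0.24  0.52  1.73  0.    0.89 -1.54]
reader frame mm -34.8 -89.9
F reader [-1.2 -0.7 -0.8]
```

View pics/x2.png

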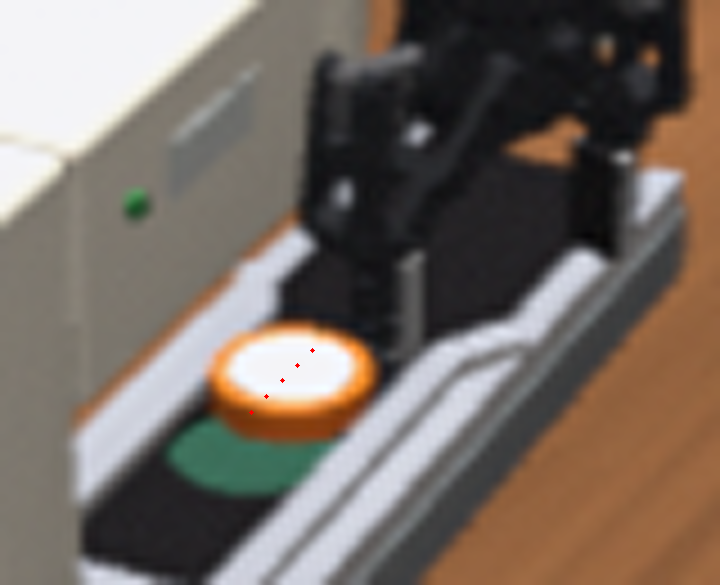

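>>> apply_moves([
  {"claw": 0,"travel": [0.0005,0.003,0],"roll": 0},
  {"claw": 0,"travel": [0,0.003,0],"roll": 0},
  {"claw": 0,"travel": [-0.0006,0.0028,0],"roll": 0},
  {"claw": 0,"travel": [-0.0007,0.0028,0],"roll": 0},
  {"claw": 0,"travel": [-0.0007,0.0028,0],"roll": 0},
])

```text
time: 21.42
eef_pos: [0.5694, -0.0795, 0.0347]
tcp_rot: [0.132, 0.991, -0.0, -0.001]
wrist_force: [-1.9, -3.5, 1.5]
opening: 0.0853
```

```bash
python3 st.py
```

```text
t 21.42 pos [ 0.5694 -0.0795  0.0347] jaw 1.306 z [-0.001 -0.    -1.   ] F [-1.9 -3.5  1.5] op 0.0853 j [-0.21  0.52  1.74 -0.    0.89 -1.52]
reader frame mm -36.9 -74.7
F reader [-2.2 -3.3  1.5]
z -0.154 contact rel reader -12.3 52.3
z -0.11 contact rel reader -76.0 -42.2
z -0.08 contact rel reader -119.5 -106.7
p0 [-0.057 -0.022 -0.122] d [-0.46 -0.81  0.36]
```

Drifting works: the force is only 4 N and mostly axial. I continue slowly towards the pocket.

>>> apply_moves([
  {"claw": 0,"travel": [-0.0006,0.0024,0],"roll": 0},
  {"claw": 0,"travel": [-0.0006,0.0024,0],"roll": 0},
  {"claw": 0,"travel": [-0.0006,0.0024,0],"roll": 0},
  {"claw": 0,"travel": [-0.0006,0.0024,0],"roll": 0},
  {"claw": 0,"travel": [0,0,0],"roll": 0},
])

```text
time: 21.83
eef_pos: [0.5647, -0.0702, 0.0345]
tcp_rot: [0.132, 0.991, -0.001, -0.002]
wrist_force: [-6.4, -4.9, 2.5]
opening: 0.0853
```

```bash
python3 st.py;python3 look2.py x3
```

```text
t 21.83 pos [ 0.5647 -0.0702  0.0345] jaw 1.306 z [-0.005 -0.001 -1.   ] F [-6.4 -4.9  2.5] op 0.0853 j [-0.2   0.51  1.75 -0.    0.89 -1.5 ]
reader frame mm -40.8 -65.1
F reader [-6.8 -4.4  2.5]
z -0.154 contact rel reader 23.0 40.8
z -0.11 contact rel reader -96.0 -35.5
z -0.08 contact rel reader -177.1 -87.5
p0 [-0.045 -0.007 -0.129] d [-0.76 -0.58  0.3 ]
```

View pics/x3.png

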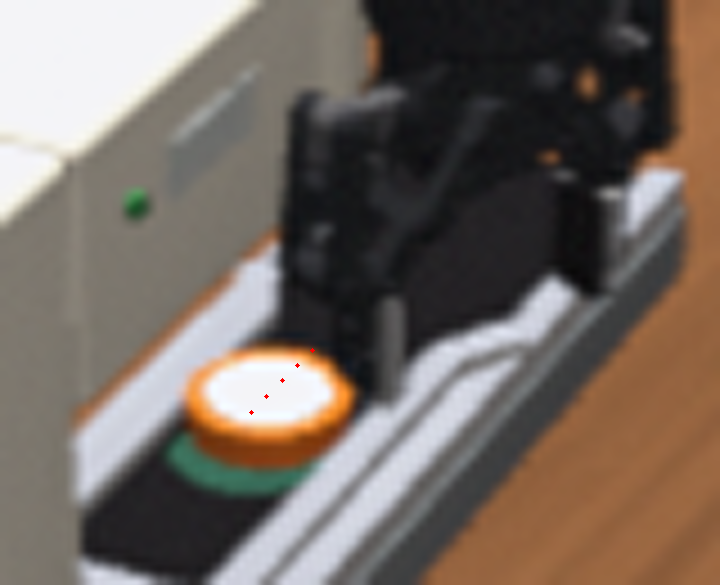

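The disc is now at about y=-4, over the pocket's edge, and ~10 mm remain. One more reset, then a final slow push.

>>> apply_moves([
  {"claw": 0,"travel": [-0.005,-0.002,0],"roll": 0},
  {"claw": 0,"travel": [-0.001,-0.004,0],"roll": 0},
  {"claw": 0,"travel": [0.004,-0.003,0],"roll": 0},
  {"claw": 0,"travel": [0.005,0.0004,0],"roll": 0},
  {"claw": 0,"travel": [0,0,0],"roll": 0},
])

```text
time: 22.3
eef_pos: [0.5714, -0.079, 0.0348]
tcp_rot: [0.132, 0.991, -0.0, 0.0]
wrist_force: [-1.9, -1.0, 1.0]
opening: 0.0854
```

```bash
python3 st.py
```

```text
t 22.3 pos [ 0.5714 -0.079   0.0348] jaw 1.305 z [ 0. -0. -1.] F [-1.9 -1.   1. ] op 0.0854 j [-0.21  0.52  1.73 -0.    0.89 -1.52]
reader frame mm -34.8 -74.3
F reader [-2.  -0.9  1. ]
```

>>> apply_moves([
  {"claw": 0,"travel": [-0.0002,0.003,0],"roll": 0},
  {"claw": 0,"travel": [-0.0002,0.0025,0],"roll": 0},
  {"claw": 0,"travel": [-0.0006,0.0022,0],"roll": 0},
  {"claw": 0,"travel": [-0.0006,0.0022,0],"roll": 0},
  {"claw": 0,"travel": [-0.0006,0.0022,0],"roll": 0},
])

```text
time: 22.72
eef_pos: [0.5687, -0.0662, 0.0349]
tcp_rot: [0.132, 0.991, 0.0, 0.0]
wrist_force: [-0.3, 0.0, -0.4]
opening: 0.0857
```

```bash
python3 st.py;python3 look2.py x4
```

```text
t 22.72 pos [ 0.5687 -0.0662  0.0349] jaw 1.305 z [ 0.001  0.    -1.   ] F [-0.3  0.  -0.4] op 0.0857 j [-0.19  0.51  1.74  0.    0.88 -1.5 ]
reader frame mm -36.5 -61.4
F reader [-0.3  0.1 -0.4]
```

View pics/x4.png

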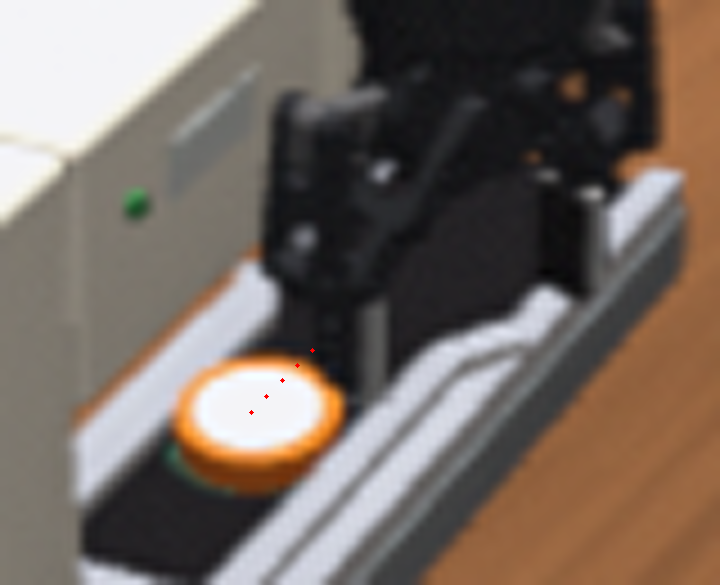

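The disc has tipped: its leading edge is in the pocket and its rear is still on the rim (centre (258,410)). The force has fallen to zero. A few more small, slow steps.

>>> apply_moves([
  {"claw": 0,"travel": [-0.0003,0.001,0],"roll": 0},
  {"claw": 0,"travel": [-0.0003,0.001,0],"roll": 0},
  {"claw": 0,"travel": [-0.0003,0.001,0],"roll": 0},
  {"claw": 0,"travel": [0,0,0],"roll": 0},
  {"claw": 0,"travel": [0,0,0],"roll": 0},
])

```text
time: 23.18
eef_pos: [0.5676, -0.0636, 0.0348]
tcp_rot: [0.132, 0.991, 0.0, 0.0]
wrist_force: [-0.5, -0.0, -0.5]
opening: 0.0853
```

```bash
python3 st.py;python3 look2.py x5
```

```text
t 23.18 pos [ 0.5676 -0.0636  0.0348] jaw 1.305 z [ 0.  0. -1.] F [-0.5 -0.  -0.5] op 0.0853 j [-0.19  0.51  1.75  0.    0.88 -1.49]
reader frame mm -37.4 -58.7
F reader [-0.5  0.  -0.5]
```

View pics/x5.png

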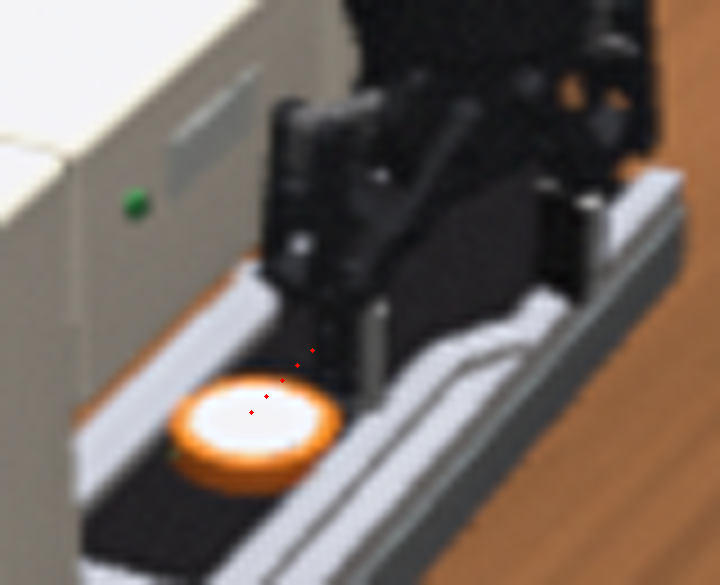

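The disc now appears to have dropped flat. I back off without touching it, lift clear, and check.

>>> apply_moves([
  {"claw": 0,"travel": [-0.004,-0.004,0],"roll": 0},
  {"claw": 0,"travel": [-0.008,-0.01,0.002],"roll": 0},
  {"claw": 0,"travel": [-0.015,-0.015,0.01],"roll": 0},
  {"claw": 0,"travel": [-0.015,-0.02,0.03],"roll": 0},
  {"claw": 0,"travel": [-0.01,-0.02,0.03],"roll": 0},
])

```text
time: 23.65
eef_pos: [0.5113, -0.1329, 0.1059]
tcp_rot: [0.132, 0.991, 0.0, -0.003]
wrist_force: [0.7, -0.2, 0.6]
opening: 0.0853
```

>>> apply_moves([
  {"claw": 0,"travel": [-0.01,-0.02,0.035],"roll": 0},
  {"claw": 0,"travel": [-0.01,-0.025,0.03],"roll": 0},
  {"claw": 0,"travel": [-0.01,-0.03,0.02],"roll": 0},
  {"claw": 0,"travel": [-0.01,-0.03,0.01],"roll": 0},
  {"claw": 0,"travel": [-0.01,-0.03,0],"roll": 0},
])

```text
time: 24.07
eef_pos: [0.4654, -0.2704, 0.2054]
tcp_rot: [0.133, 0.991, -0.002, 0.003]
wrist_force: [1.3, -0.4, -0.7]
opening: 0.0854
```

>>> apply_moves([
  {"claw": 0,"travel": [-0.005,-0.035,0],"roll": 0},
  {"claw": 0,"travel": [-0.005,-0.035,0],"roll": 0},
  {"claw": 0,"travel": [-0.005,-0.035,0],"roll": 0},
  {"claw": 0,"travel": [0,-0.02,0],"roll": 0},
  {"claw": 0,"travel": [0,0,0],"roll": 0},
])

```text
time: 24.48
eef_pos: [0.449, -0.398, 0.2017]
tcp_rot: [0.135, 0.991, -0.002, 0.0]
wrist_force: [0.9, -0.7, 0.8]
opening: 0.0854
```

```bash
python3 st.py;python3 look2.py y1
python3 - <<'E'
from h import *
C,S=np.cos(.083),np.sin(.083)
s=r.camera("side");t=r.camera("top")
cv2.imwrite("pics/full_s.png",s);cv2.imwrite("pics/full_t.png",t)
def W(P): return [.6+C*P[0]-S*P[1],-.002+S*P[0]+C*P[1],P[2]]
for c,im,(x0,y0,x1,y1),k in(("side",s,(280,160,360,225),9),("top",t,(280,165,340,210),12)):
    a=cv2.resize(im[y0:y1,x0:x1],None,fx=k,fy=k,interpolation=cv2.INTER_CUBIC)
    def pt(P):
        q=proj(c,W(P))[0];return ((q-[x0,y0]+.5)*k-.5).round().astype(int).tolist()
    th=np.linspace(0,6.283,60)
    for z,col in((.047,(0,255,0)),(.052,(0,0,255))): cv2.polylines(a,[np.array([pt([.025*np.cos(u),.006+.025*np.sin(u),z]) for u in th])],True,col,1)
    cv2.imwrite(f"pics/y2{c}.png",a)
E
```

```text
t 24.48 pos [ 0.449  -0.398   0.2017] jaw 1.301 z [ 0.    -0.003 -1.   ] F [ 0.9 -0.7  0.8] op 0.0854 j [-0.79  0.36  1.5  -0.    1.28 -2.09]
reader frame mm -183.3 -382.1
F reader [ 0.8 -0.8  0.8]
```

View pics/y2side.png

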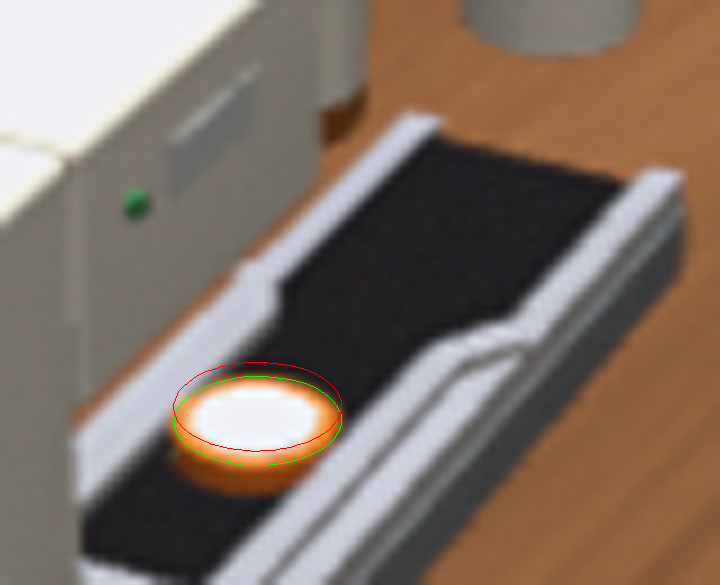

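View pics/y2top.png

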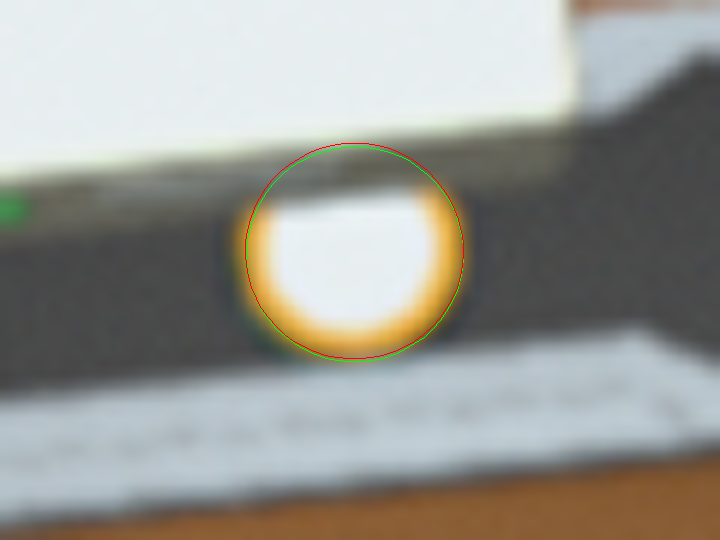

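View pics/full_s.png

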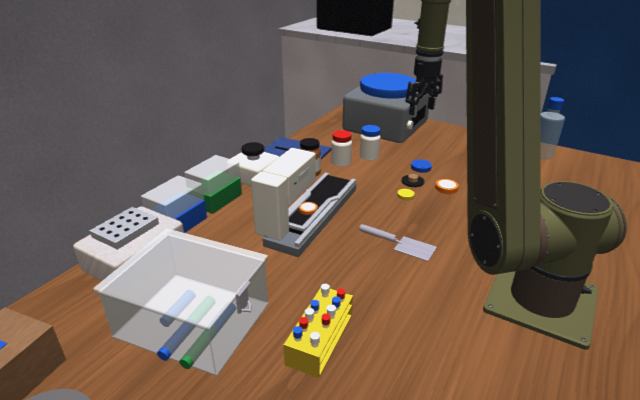

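The overlay at pocket height (z=47 mm, green) fits the disc's top in the side view, while the on-strip height (red) does not. I double-check with a quantitative fit and the visible rim height against the earlier on-strip pictures.

Run:
```python
from h import *
import numpy as np
for n in("x2","x3","x4","x5","y1"):
    im=cv2.imread(f"pics/{n}.png").astype(int)
    o=(im[...,2]-im[...,0]>70)&(im[...,2]>100)|(im.min(2)>195)
    o[:315]=0;o[500:]=0;o[:,:160]=0;o[:,380:]=0
    k,lab,st,ce=cv2.connectedComponentsWithStats((o).astype(np.uint8))
    om=((im[...,2]-im[...,0]>70)&(im[...,2]>95)&(np.arange(im.shape[0])[:,None]>315));om[:,:160]=0;om[:,380:]=0
    ys,xs=np.nonzero(om);print(n,"orange ext",xs.min(),xs.max(),ys.min(),ys.max(),"h",ys.max()-ys.min(),"w",xs.max()-xs.min())
    w=(im.min(2)>185);w[:315]=0;w[470:]=0;cx=(xs.min()+xs.max())//2;col=np.nonzero(w[:,cx])[0];rr=(im[:,cx,2]-im[:,cx,0]>70);rows=np.nonzero(rr)[0];rows=rows[rows>315];print("  col",cx,"white",col.min(),col.max(),"orange bottom",rows.max(),"below white",rows.max()-col.max())
```

```text
x2 orange ext 163 376 316 439 h 123 w 213
  col 269 white 338 397 orange bottom 438 below white 41
x3 orange ext 164 355 317 466 h 149 w 191
  col 259 white 315 423 orange bottom 466 below white 43
x4 orange ext 163 344 317 490 h 173 w 181
  col 253 white 315 449 orange bottom 490 below white 41
x5 orange ext 160 342 316 491 h 175 w 182
  col 251 white 315 453 orange bottom 491 below white 38
y1 orange ext 168 342 348 491 h 143 w 174
  col 255 white 315 452 orange bottom 491 below white 39
```

Run:
```python
import cv2
a=cv2.imread("pics/x2.png")[300:520,130:420];b=cv2.imread("pics/y1.png")[300:520,130:420]
import numpy as np
cv2.imwrite("pics/cmp.png",cv2.resize(np.hstack([a,b]),None,fx=1.35,fy=1.35))
```

```text
(no output)
```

View pics/cmp.png

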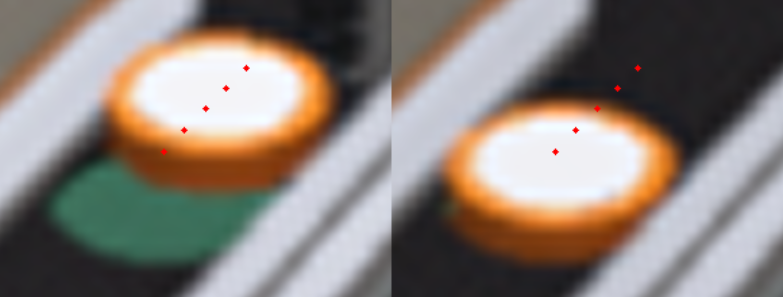

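View pics/full_t.png

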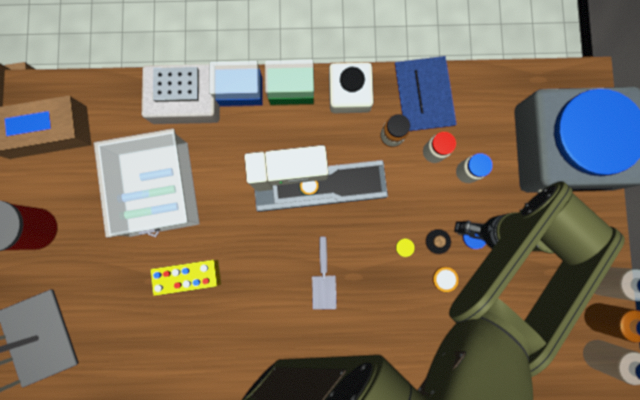

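Run:
```python
from h import *
C,S=np.cos(.083),np.sin(.083)
# white face ellipse centre, fitted in side crops (k=9, off 280,160)
for n,roi in(("x1",(210,330,370,415)),("x2",(210,330,370,415)),("x3",(185,345,350,440)),("x4",(178,358,340,460)),("x5",(175,378,340,460)),("y1",(175,378,340,460))):
    im=cv2.imread(f"pics/{n}.png").astype(int);m=np.zeros(im.shape[:2],np.uint8);x0,y0,x1,y1=roi
    # white or red-dot inside
    w=(im[...,0]>150)&(im[...,2]>200);m[y0:y1,x0:x1]=w[y0:y1,x0:x1]
    m=cv2.morphologyEx(m,cv2.MORPH_CLOSE,np.ones((9,9),np.uint8));k,lab,st,ce=cv2.connectedComponentsWithStats(m);i=1+np.argmax(st[1:,4])
    cn=max(cv2.findContours((lab==i).astype(np.uint8),0,1)[0],key=len);e=cv2.fitEllipse(cn)
    uv=[(e[0][0]+.5)/9-.5+280,(e[0][1]+.5)/9-.5+160];o=[]
    for z in(.052,.047):
        v=back("side",uv,z)[:2]-[.6,-.002];o.append((round((C*v[0]+S*v[1])*1e3,1),round((-S*v[0]+C*v[1])*1e3,1)))
    print(n,np.round(e[0],1),"axes",np.round(e[1],1),"ratio",round(min(e[1])/max(e[1]),3),"ang",round(e[2]),"z52",o[0],"z47",o[1])
```

```text
x1 [290.8 366.7] axes [ 67.5 128.2] ratio 0.526 ang 89 z52 (np.float64(1.2), np.float64(-18.2)) z47 (np.float64(5.0), np.float64(-25.5))
x2 [284. 365.] axes [ 70.  147.2] ratio 0.476 ang 98 z52 (np.float64(3.5), np.float64(-18.2)) z47 (np.float64(7.3), np.float64(-25.5))
x3 [258.1 386.9] axes [ 74.3 152.1] ratio 0.489 ang 103 z52 (np.float64(4.6), np.float64(-3.5)) z47 (np.float64(8.4), np.float64(-10.6))
x4 [256.8 408.4] axes [ 84.1 131.4] ratio 0.64 ang 86 z52 (np.float64(-0.7), np.float64(7.5)) z47 (np.float64(3.1), np.float64(0.4))
x5 [254.  419.8] axes [ 70.4 130.3] ratio 0.54 ang 90 z52 (np.float64(-2.9), np.float64(13.5)) z47 (np.float64(0.9), np.float64(6.5))
y1 [254.1 419.7] axes [ 69.8 129.3] ratio 0.54 ang 90 z52 (np.float64(-2.9), np.float64(13.5)) z47 (np.float64(0.9), np.float64(6.5))
```

```bash
python3 -c "
from rig import r
print(r.state()['time'],r.state()['wrist_force'].round(1)); print(r.finish_job())"
```

```text
24.6333 [1.1 0.  0.1]
the job is handed in; nothing more can be done
None
```

The reference disc is in the reader's pocket and lies flat. The job was handed in at 24.6 s, with the arm clear of everything.

**What I did:** I picked the disc off its stand, laid it flat on the open end of the strip and let go. I then slid it through the funnel and rails with the back of one open finger until it tipped into the pocket and dropped flat.

**Problem on the way:** This interface cannot tilt the tool, so I pushed from slightly off the lane's centre line to keep the gripper in front of the head. Several pushes wedged the disc against the far rail. Each time I backed off and re-engaged. The highest wrist force I saw was about 20 N, though I only read it at the end of each move. The disc's limit is 45 N. In one of these back-offs the disc was dragged back several millimetres and had to be pushed forward again.

**Last checks:**
- **Disc height:** from the side camera, the disc's centre is at x +1, y +6.5 mm if its top is at pocket height. At on-strip height it would have to be about 3 mm off the lane and 13.5 mm along, which doesn't fit the rails or the top view.
- **Disc position:** the pocket was measured at y about +6 mm, and the top view puts the disc at about y +7 mm.
- **Disc flatness:** the outline ratio is 0.54, against 0.53 when it lay flat on the strip. It was 0.64 while tipping in.
- **Weaker evidence:** the visible rim height dropped only slightly, so it doesn't prove much by itself.
- **Bench:** in the last pictures the other items look unmoved. I compared these by eye and did not measure them.
- **Wrist force:** about 1 N at the end, which is at the noise level.

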